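Load the barrel tumbler and lock its hatch

TASK

Get the bench tumbler ready for derusting: put every rusty part that lies on the right of the bench (coupling, spanner, clevis; one to three are there) through the open hatch into the drum, pour in all the ceramic beads from the steel cup and stand the empty cup upright on the bench again. Then swing the hatch shut, press its yellow tab down until the spring catch clicks, and only after that lock both captive screws with the slotted driver, a quarter turn clockwise to the stop, slot in line with the red marks, not with bare fingers. Stand the driver back upright in its wooden holder and leave the fuel nozzle and the oil can where they are.

Things in the scene. Friction and masses are not known exactly. Their poses are not given: they have to be found in the camera images.
- drum: Fixed bench barrel tumbler: blue six-sided drum along its x (to the robot's left) between grey stands. Origin on the bench under its middle; y towards the robot, z up. Flat top facet at z 195 mm with hatch opening x +-80, y +-46 mm. Hollow inside: floor z 25 (y +-46), sides slope out to y +-92 at z 105, ends x +-110. Stands and motor: x -160 to 260, y +-115, z to 140; catch at (0, -94), z to 195.
- lid (a joint): Hatch plate 226 x 106 x 8 mm, hinge line along drum x at drum y 52, z 196 mm. Rad: 0 shut, grows as its far edge rises and swings over towards the robot, stop 2.25. Starts 2.0 to 2.2, held by 0.15 N m friction; pushed below about 0.9 it sinks slowly (1 rad/s) till its tongue rests on the spring catch near 0.12. Pressing the tab with about 12 N (more is fine) clicks it; then it stays below 0.03.
- lid_tab (a point): Press point on the outer face of the yellow tab (62 mm along the edge, sticking 19 mm out) in the middle of the hatch's far edge, above the catch; 112 mm from the hinge line. Turns with the hatch: x along the hinge, y from tab to hinge, z out of the outer face. Shut: faces up, 204 mm above the bench.
- screw_right (a joint): Turn of the right captive quarter-turn screw, rad: 0 = slot along the hatch's long side (unlocked), grows clockwise as seen on the head, stop at 1.571 = slot across the hatch, in line with two red marks (locked). Starts at 0 to 0.35. Friction 0.08 N m; stays where it is left.
- screw_left (a joint): The same for the left screw.
- screw_right_head (a point): Centre of the top of the right screw head, at drum (-98, -28, 215) mm when shut. Round steel head 32 mm across, 11 mm high, with a straight slot right across it, 8 mm wide, 7 mm deep. Site x runs along the slot and turns with the screw, z points out of the head.
- screw_left_head (a point): The same for the left screw (with the hatch shut at drum (98, -28, 215) mm).
- driver_grip (a point): Handle centre of the stubby driver standing blade down in its holder: orange square handle 26 mm across flats, 60 mm long, black guard disc 48 mm across right below it (30 to 36 mm below this point), shank 11 mm, blade 20 x 4.5 mm (2.5 at the edge), its lower edge 86 mm below this point; it goes 7 mm into a slot. 0.15 kg. z from blade to handle, x along the blade's width and a pair of flats.
- holder_hole0 (a point): Mouth of the square through hole (27 mm wide) in the top of the driver's holder, a fixed dark wooden block 90 x 90 x 58 mm. The driver stands in it with its guard disc on the block; driver_grip is then 36 mm above this point.
- cup_mid (a point): Centre of the folded sheet-steel cup, 45 mm above its base: 90 mm tall, open on top, wall 3 mm, 0.14 kg empty. Its two y sides are upright, flat and parallel, 60 mm over them; the x sides flare from 48 mm at the base to 76 at the rim. Pinched across y about 20 mm below the rim, beads roll out over an x side, between rim and palm, once tipped about level. z from base to mouth.
- coupling_mid (a point): Rusty pipe coupling lying on a flat, may be absent: square middle 60 mm long, 32 mm wide and high, round ends 25 mm across, 100 mm overall along its x; about 0.25 kg. Point at its centre, 16 mm up.
- spanner_mid (a point): Rusty short spanner lying flat, may be absent: 120 mm along its x, shank 18 mm wide (y), 14 mm thick, ring end at -x and open jaw at +x 34 to 38 mm wide; about 0.2 kg. Point at its centre, 7 mm up.
- clevis_mid (a point): Rusty forked clevis lying flat, may be absent: 96 mm along its x (solid block at -x, two prongs to +x), 34 mm wide (y), 24 mm thick; about 0.25 kg. Point at its centre line, 12 mm up; x = -48 to +48 mm.
- nozzle: Bystander: a salvaged grey fuel nozzle lying on its side, about 290 mm long, 42 mm high; origin on the bench under its grip. To be left alone.
- oilcan: Bystander: green oil can, 72 mm across, 125 mm tall, origin at its base. To be left alone.
- bead1_center (a point): Centre of a cream ceramic tumbling bead, a ball 22 mm across, 14 g, in the cup at the start; may be absent (5 or 6 are present).
- bead2_center (a point): Centre of a cream ceramic tumbling bead, a ball 22 mm across, 14 g, in the cup at the start; may be absent (5 or 6 are present).
- bead3_center (a point): Centre of a cream ceramic tumbling bead, a ball 22 mm across, 14 g, in the cup at the start; may be absent (5 or 6 are present).
- bead4_center (a point): Centre of a cream ceramic tumbling bead, a ball 22 mm across, 14 g, in the cup at the start; may be absent (5 or 6 are present).
- bead5_center (a point): Centre of a cream ceramic tumbling bead, a ball 22 mm across, 14 g, in the cup at the start; may be absent (5 or 6 are present).
- bead6_center (a point): Centre of a cream ceramic tumbling bead, a ball 22 mm across, 14 g, in the cup at the start; may be absent (5 or 6 are present).
Not all that is in view belongs to the job. Leave any pink or purple look-alike of the part that bears holder_hole0 alone. What is shaped like the part that bears driver_grip but purple is not meant.

How it is judged (in metres and radians):
On the way, in this order (a step that is already met when the one before it is completed fails the run):
1. all rusty parts and all beads that are present are inside the drum (x of coupling_mid in the frame of drum between -0.115 and 0.115 m and y of coupling_mid in the frame of drum between -0.095 and 0.095 m and z of coupling_mid in the frame of drum between 0.028 and 0.19 m and x of spanner_mid in the frame of drum between -0.115 and 0.115 m and y of spanner_mid in the frame of drum between -0.095 and 0.095 m and z of spanner_mid in the frame of drum between 0.028 and 0.19 m and x of clevis_mid in the frame of drum between -0.115 and 0.115 m and y of clevis_mid in the frame of drum between -0.095 and 0.095 m and z of clevis_mid in the frame of drum between 0.028 and 0.19 m and x of bead1_center in the frame of drum between -0.115 and 0.115 m and y of bead1_center in the frame of drum between -0.095 and 0.095 m and z of bead1_center in the frame of drum between 0.028 and 0.19 m and x of bead2_center in the frame of drum between -0.115 and 0.115 m and y of bead2_center in the frame of drum between -0.095 and 0.095 m and z of bead2_center in the frame of drum between 0.028 and 0.19 m and x of bead3_center in the frame of drum between -0.115 and 0.115 m and y of bead3_center in the frame of drum between -0.095 and 0.095 m and z of bead3_center in the frame of drum between 0.028 and 0.19 m and x of bead4_center in the frame of drum between -0.115 and 0.115 m and y of bead4_center in the frame of drum between -0.095 and 0.095 m and z of bead4_center in the frame of drum between 0.028 and 0.19 m and x of bead5_center in the frame of drum between -0.115 and 0.115 m and y of bead5_center in the frame of drum between -0.095 and 0.095 m and z of bead5_center in the frame of drum between 0.028 and 0.19 m and x of bead6_center in the frame of drum between -0.115 and 0.115 m and y of bead6_center in the frame of drum between -0.095 and 0.095 m and z of bead6_center in the frame of drum between 0.028 and 0.19 m), for 0.2 s.
2. the hatch is pressed past its spring catch, fully shut (value of joint lid below 0.03 rad), for 0.3 s.
3. both captive screws are turned to the locked stop (value of joint each of screw_right, screw_left above 1.4 rad), for 0.2 s.
At the end, for the whole second after the job is handed in: All parts and beads present are in the drum, hatch latched (under 0.03 rad), both screws over 1.4 of 1.571 rad, driver upright (0.17 rad) in its holder with its guard on the block (within 12 mm), empty cup upright (0.1 rad) on the bench, both at rest (all of step 1 and all of step 3 and value of joint lid below 0.03 rad and horizontal distance between driver_grip and holder_hole0 below 0.02 m and height (world z) of driver_grip below 0.106 m and angle between driver_grip's own z axis and vertical below 0.17 rad and height (world z) of cup_mid between 0.038 and 0.052 m and angle between cup_mid's own z axis and vertical below 0.1 rad and linear speed of each of cup, driver below 0.02 m/s); the robot touches nothing.
It fails at once if a bystander (nozzle, oil can) is moved by more than 30 mm (distance of any of nozzle, oilcan from where it was at the start of the episode above 0.03 m).
It fails at once if a screw head is pushed with the bare fingers (over 3 N) (contact force between the fingers and screw_right above 3 N or contact force between the fingers and screw_left above 3 N).
Of coupling, spanner, clevis only 1 to 3 are there at a start; the rules pass over those that are not, and their reading is None.
Of bead5, bead6 only 1 to 2 are there at a start; the rules pass over those that are not, and their reading is None.
At some moment in a run one of coupling, spanner, clevis may be knocked a few centimetres aside while the robot is not near it.
It also fails if it takes over 210 s, if anything falls off the work surface, if the arm or the gripper's body presses on something with over 40 N, if the wrist force passes 120 N, or if a joint passes its speed limit or range.

ROBOT

A 7-joint arm with a two-finger parallel gripper is mounted at the origin on the work surface. World frame = base frame: x ahead of the robot, y to its left, z up, the work surface at z = 0. Lengths are in mm, angles in rad, forces in N, time in s.
With the tool pointing down it reaches from about 400 to 900 mm from the base axis. Payload 5.6 kg.
Tool frame: the origin (TCP) lies midway between the tips of the shut fingers; the grasp point (between the pads) lies 19 mm behind it; x points along the fingers, y is the direction in which the jaws open and shut, and the axes are right-handed (so a half turn about x gives the same grasp; the last joint's range is limited). The gripper opens to 92 mm and grips with 3 to 60 N. Pads are 20 mm wide; open, the fingers measure 128 mm over their backs; the gripper's body (75 mm by 189 mm) begins 69 mm behind the grasp point.
Start: joints at [-1.331, 0.468, -0.012, 1.603, 0.006, 1.071, -0.056], TCP at [181.421, 624.176, 214.592] pointing down, gripper open.
Joint ranges: [-2.53, 2.53], [-0.31, 2.02], [-1.57, 1.55], [0.28, 2.44], [-1.29, 4.43], [0.15, 1.84], [-2.92, 2.92]. Speed limits (rad/s): [2.57, 2.57, 3.14, 3.14, 3.14, 3.14, 3.14].

INTERFACE

Orientations are given as a rotation vector (axis times angle).
In Python, from cell import robot, grip, kin, viewer gives the robot as it stands. Calls block until the motion is done:
- robot.movep(position, orientation): joint-space move of the TCP to a pose.
- robot.servo_line(position, feed=150, rotation=None): straight line of the TCP; rotation=None keeps the orientation; feed is the mean speed in mm/s.
- robot.goto_joints(angles): joint-space move.
- grip(opening, newtons=None): opening from 0.0 (shut) to 1.0 (fully open); newtons is the grip in N (None keeps the last); returns when the fingers have stopped.
- robot.hold(seconds).
- kin.ik(position, orientation): joint angles nearest the present ones, or None.
- robot.observe(): the state.
- viewer.read_camera(name): name is "scene" or "top" or "wrist"; returns the picture (384x512x3 uint8, red, green, blue); there is no depth.
- viewer.camera_info(name): a dict with "camera_matrix" (3x3 intrinsics, pixels), "R" (3x3) and "t" (3): a world point X has camera coordinates R X + t. Camera axes: x right, y down, z forward; pixel columns grow to the right and rows downward; lengths in mm; the calibration is good to about 2 mm. The wrist camera is an equidistant fisheye: a pixel r from the principal point sees the ray r / f radians off the axis. A picture is of the moment at which its call begins: read the wrist's pose just before it. camera_info takes no time and is no camera call; for the wrist camera it gives the pose at the moment of the call.
A pose or a line that the arm cannot do raises robot.IKError and nothing moves.
- robot.job_done(): hands the job in, once; it reports no verdict.
Trained networks look in the newest picture that a camera, given by its name, has taken for a name from the list of things; names that differ only in an ending like _2 or _b are one class to them, and where a whole thing is asked for, a point or a joint stands for the part that bears it (a point fixed in the world has none). Each returns a list of dicts, best first, with "confidence" (0 to 1); they miss things now and then, are a little off and sometimes report something else, mostly with a low value. They report only what shows in the picture. A call takes as long as a camera call. They do not tell look-alikes from the thing itself.
- viewer.silhouettes(name, camera): "mask" (384x512 bool, what is visible of it).
- viewer.pinpoint(name, camera): "at" ([x, y, z] in mm, in the coordinates of the camera as it stood for that picture, good to about 4 mm: a listed point, or the origin of a listed thing).
The state is a dict: "t": time; "joints": joint angles; "joint_velocities": joint speeds; "joint_torque": joint torques, N m; "tcp_pos": TCP position; "tcp_rot": TCP orientation; "contact_force": force on the tool from outside, world axes, zero at the start; "wrist_torque": the same for the moment, N m; "grip_width": opening from 0.0 (shut) to 1.0 (fully open).
Only numpy, scipy, OpenCV 4.12 (cv2) and the standard library are available. Lean on these libraries where they do the work, as an engineer would, in place of code of your own. Each camera call takes 0.05 s, during which the arm holds its last target.

## Working session

There is one attempt and no reset: what is moved stays moved. The work goes in short steps, each a Python script; the robot and the scene stay as the last script left them, time stands still between calls to the robot, and variables do not carry over. Pictures are saved under pics/ and viewed, and the job is handed in when it is done.

```bash
ls -la; mkdir -p pics; python3 - <<'E'
from cell import robot, grip, kin, viewer
import cv2
for n in ["scene","top","wrist"]:
    im=viewer.read_camera(n); cv2.imwrite(f"pics/a_{n}.png",im[:,:,::-1])
    ci=viewer.camera_info(n); print(n,ci)
print(robot.observe())
E
```

```text
total 12
drwxr-xr-x  3 agent agent 4096 Dec  7 06:32 .
drwxr-xr-x 23 root  root  4096 Dec  7 06:32 ..
drwxr-xr-x  2 agent agent 4096 Dec  7 06:32 pics
scene {'camera_matrix': array([[435.20577584,   0.        , 255.66526263],
       [  0.        , 435.20577584, 188.31865513],
       [  0.        ,   0.        ,   1.        ]]), 'R': array([[-0.46809706,  0.88365434, -0.00633671],
       [ 0.69155368,  0.36185284, -0.6251528 ],
       [-0.55012603, -0.29701436, -0.78047666]]), 't': array([ 237.19085278, -248.07504173, 1653.5135326 ])}
top {'camera_matrix': array([[363.64578518,   0.        , 252.71130314],
       [  0.        , 363.64578518, 189.3388294 ],
       [  0.        ,   0.        ,   1.        ]]), 'R': array([[ 0.12610949, -0.99199612,  0.00633151],
       [-0.96767538, -0.12441784, -0.21937309],
       [ 0.21840501,  0.02153818, -0.9756205 ]]), 't': array([ -45.01496463,  549.2053409 , 1015.40939103])}
wrist {'camera_matrix': array([[297.31863964,   0.        , 253.84791758],
       [  0.        , 297.31863964, 189.62058473],
       [  0.        ,   0.        ,   1.       
[... 206 characters left out ...]
199355])}
{'t': 0.15, 'joints': array([-1.33102251,  0.46817941, -0.01164248,  1.603384  ,  0.00601007,
        1.07137069, -0.05631864]), 'joint_velocities': array([-0.00018053, -0.0015392 , -0.00056912, -0.00189595, -0.00050462,
        0.00136113,  0.00018896]), 'joint_torque': array([ 5.17323642e-04, -5.20950723e+01, -1.25309941e-02, -2.43975091e+01,
       -5.66916761e-02,  1.53236050e-02,  1.18455814e-04]), 'tcp_pos': array([181.28355542, 623.76402365, 213.86786373]), 'tcp_rot': array([ 0.2209668 ,  1.55946521, -0.22301988]), 'contact_force': array([ 0.25803393, -0.09331134,  0.83183282]), 'wrist_torque': array([ 0.00202047, -0.01836556, -0.00422676]), 'grip_width': 0.9992794744164778}
```

View images.

View pics/a_scene.png

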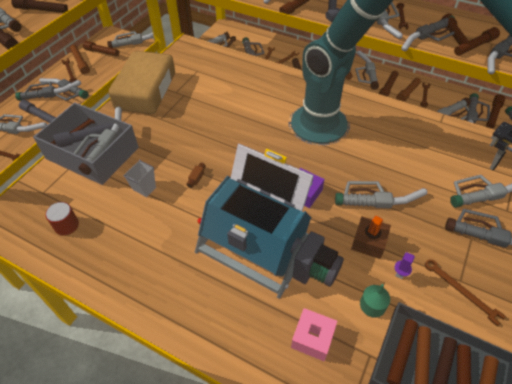

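View pics/a_top.png

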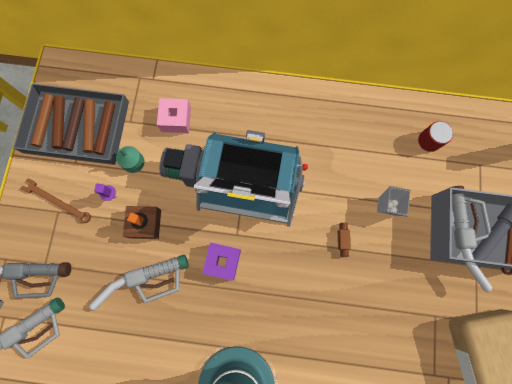

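View pics/a_wrist.png

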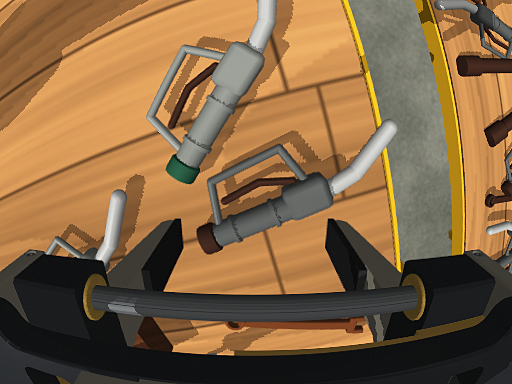

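```bash
cat > h.py <<'E'
from cell import robot, grip, kin, viewer
import numpy as np, cv2
from scipy.spatial.transform import Rotation as Ro
def towld(p,ci): return ci["R"].T@(np.array(p)-ci["t"])
def proj(X,ci):
    c=ci["R"]@np.array(X,float)+ci["t"]; u=ci["camera_matrix"]@c; return u[:2]/u[2]
def pp(n,cam,ci,k=3):
    out=[]
    for d in viewer.pinpoint(n,cam)[:k]:
        out.append((round(d["confidence"],2),towld(d["at"],ci).round(1)))
    return out
def pix2z(u,v,z,ci):
    K=ci["camera_matrix"]; r=ci["R"].T@np.linalg.inv(K)@np.array([u,v,1.]); c=-ci["R"].T@ci["t"]
    return c+r*(z-c[2])/r[2]
E
python3 - <<'E'
from h import *
for cam in ["top","scene"]:
    im=viewer.read_camera(cam); ci=viewer.camera_info(cam)
    big=cv2.resize(im[:,:,::-1],None,fx=2,fy=2,interpolation=cv2.INTER_CUBIC)
    for n in ["drum","lid_tab","screw_right_head","screw_left_head","driver_grip","holder_hole0","cup_mid","coupling_mid","spanner_mid","clevis_mid","nozzle","oilcan","bead1_center"]:
        r=pp(n,cam,ci,6 if 'bead' in n else 3); print(cam,n,[(c,list(p),list(proj(p,ci).round())) for c,p in r])
E
```

```text
top drum [(0.65, [np.float64(586.9), np.float64(35.9), np.float64(-4.1)], [np.float64(251.0), np.float64(182.0)]), (0.39, [np.float64(267.9), np.float64(298.8), np.float64(-0.1)], [np.float64(149.0), np.float64(274.0)])]
top lid_tab [(0.83, [np.float64(475.2), np.float64(44.8), np.float64(293.4)], [np.float64(241.0), np.float64(198.0)])]
top screw_right_head [(0.53, [np.float64(478.2), np.float64(-51.6), np.float64(262.1)], [np.float64(281.0), np.float64(204.0)])]
top screw_left_head [(0.51, [np.float64(486.7), np.float64(143.2), np.float64(264.5)], [np.float64(201.0), np.float64(190.0)]), (0.44, [np.float64(552.3), np.float64(-406.8), np.float64(11.6)], [np.float64(392.0), np.float64(210.0)]), (0.25, [np.float64(442.7), np.float64(-263.9), np.float64(17.5)], [np.float64(344.0), np.float64(239.0)])]
top driver_grip [(0.57, [np.float64(421.1), np.float64(341.3), np.float64(95.7)], [np.float64(135.0), np.float64(217.0)]), (0.51, [np.float64(486.5), np.float64(451.0), np.float64(82.8)], [np.float64(104.0), np.float64(191.0)])]
top holder_hole0 [(0.96, [np.float64(413.9), np.float64(340.
[... 2252 characters left out ...]
)], [np.float64(372.0), np.float64(230.0)])]
scene cup_mid [(0.85, [np.float64(563.5), np.float64(-392.2), np.float64(45.1)], [np.float64(142.0), np.float64(180.0)])]
scene coupling_mid [(0.61, [np.float64(445.7), np.float64(-263.8), np.float64(19.8)], [np.float64(195.0), np.float64(174.0)])]
scene spanner_mid []
scene clevis_mid []
scene nozzle [(0.62, [np.float64(271.8), np.float64(306.3), np.float64(-2.7)], [np.float64(373.0), np.float64(204.0)])]
scene oilcan [(0.92, [np.float64(600.9), np.float64(412.3), np.float64(1.5)], [np.float64(372.0), np.float64(303.0)])]
scene bead1_center [(0.63, [np.float64(563.1), np.float64(-390.1), np.float64(44.1)], [np.float64(142.0), np.float64(180.0)])]
```

```bash
python3 - <<'E'
import cv2
im=cv2.imread("pics/a_top.png"); s=cv2.imread("pics/a_scene.png")
cv2.imwrite("pics/b1.png",cv2.resize(im[170:280,300:460],None,fx=5,fy=5,interpolation=cv2.INTER_CUBIC))
cv2.imwrite("pics/b2.png",cv2.resize(im[120:280,80:240],None,fx=3.7,fy=3.7,interpolation=cv2.INTER_CUBIC))
E
```

```text
(no output)
```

View pics/b1.png

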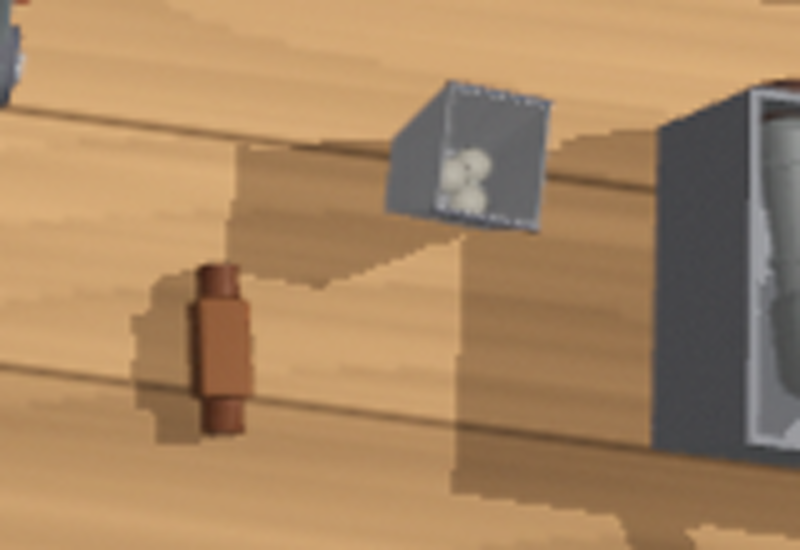

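View pics/b2.png

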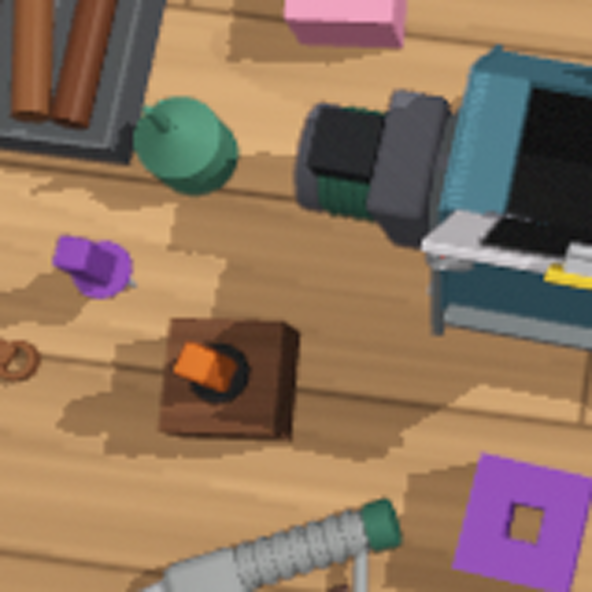

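```bash
cat >> h.py <<'E'
def down(phi,tilt=0.):
    """tool pointing down, jaw dir at world angle phi; """
    x=np.array([0,0,-1.]); y=np.array([np.cos(phi),np.sin(phi),0]); M=np.column_stack([x,y,np.cross(x,y)])
    return M
def rv(M): return Ro.from_matrix(M).as_rotvec()
def ground(mask,z,ci):
    v,u=np.nonzero(mask); return np.array([pix2z(a,b,z,ci)[:2] for a,b in zip(u+.0,v+.0)])
def rect(mask,z,ci):
    P=ground(mask,z,ci).astype(np.float32); (c,s,a)=cv2.minAreaRect(P)
    a=np.radians(a)
    if s[0]<s[1]: a+=np.pi/2; s=(s[1],s[0])
    return np.array(c),s,(a+np.pi/2)%np.pi-np.pi/2
E
python3 - <<'E'
from h import *
for cam in ["top","scene"]:
    im=viewer.read_camera(cam); ci=viewer.camera_info(cam)
    for n,z in [("coupling_mid",28),("cup_mid",90),("driver_grip",124),("lid",0),("screw_right",0),("screw_left",0),("spanner",7),("clevis",12)]:
        for d in viewer.silhouettes(n,cam)[:2]:
            m=d["mask"]; print(cam,n,round(d["confidence"],2),m.sum(),np.argwhere(m).mean(0)[::-1].round(), rect(m,z,ci))
# ik checks
dM=down(np.pi/2)
for p in [(443,-264,4),(564,-393,50),(584,38,210),(430,38,270),(421,341,75),(612,136,275),(612,-60,275)]:
    for phi in [0,np.pi/2,np.pi,-np.pi/2]:
        q=kin.ik(p,rv(down(phi))); print(p,round(phi,2),None if q is None else np.round(q,2))
a=np.radians(100)
for X in [540,560,580,600,620,640]:
  for z in [350,370]:
    for yaw in [0,0.3,-.3,-.6,.6]:
     for t in [0,.1,.2]:
      for s in [1,-1]:
        x=np.array([np.cos(t)*np.cos(yaw),np.cos(t)*np.sin(yaw),np.sin(t)]); y=s*np.array([-np.sin(yaw),np.cos(yaw),0])
        q=kin.ik((X,38,z),rv(np.column_stack([x,y,np.cross(x,y)])))
        if q is not None: print("pour",X,z,yaw,t,s,np.round(q,2))
E
```

```text
top coupling_mid 0.68 360 [343. 239.] (array([ 441.39541626, -259.2086792 ]), (98.0938491821289, 35.7690315246582), np.float64(0.07556925155846472))
top cup_mid 0.63 700 [394. 201.] (array([ 562.24761963, -378.70028687]), (87.70262145996094, 83.72265625), np.float64(1.4961942604429428))
top driver_grip 0.76 210 [113. 173.] (array([528.15612793, 417.47680664]), (91.67135620117188, 33.00456619262695), np.float64(0.30168571789283427))
top lid 0.95 1257 [242. 190.] (array([555.13049316,  59.22327423]), (296.706787109375, 53.88349914550781), np.float64(1.528453263885127))
top screw_right 0.58 685 [394. 201.] (array([ 583.90966797, -412.74691772]), (95.44547271728516, 90.69570922851562), np.float64(1.5067213367578627))
top screw_right 0.52 32 [282. 205.] (array([525.4519043 , -68.50723267]), (34.598995208740234, 8.911766052246094), np.float64(1.4755845893990376))Traceback (most recent call last):
  File "<stdin>", line 5, in <module>
ValueError: it knows: bead1_center, bead2_center, bead3_center, bead4_center, bead5_center, bead6_center, clevis_mid, coupling_mid, cup_mid, driver_grip, drum, holder_hole, lid, lid_tab, nozzle, oilcan, screw_lef
```

```bash
python3 - <<'E'
from h import *
for cam in ["scene"]:
    im=viewer.read_camera(cam); ci=viewer.camera_info(cam)
    for n,z in [("coupling_mid",28),("spanner_mid",7),("clevis_mid",12)]:
        for d in viewer.silhouettes(n,cam)[:2]:
            m=d["mask"]; print(cam,n,round(d["confidence"],2),m.sum(),np.argwhere(m).mean(0)[::-1].round(), rect(m,z,ci))
for p in [(443,-264,4),(564,-393,50),(584,38,210),(430,38,270),(421,341,75),(612,136,275),(612,-60,275)]:
    for phi in [0,np.pi/2,np.pi,-np.pi/2]:
        q=kin.ik(p,rv(down(phi))); print(p,round(phi,2),None if q is None else np.round(q,2))
for X in [540,580,620,660]:
  for z in [350,370]:
    for yaw in [0,.6,-.6,1.2,-1.2]:
     for t in [0,.2]:
      for s in [1,-1]:
        x=np.array([np.cos(t)*np.cos(yaw),np.cos(t)*np.sin(yaw),np.sin(t)]); y=s*np.array([-np.sin(yaw),np.cos(yaw),0])
        q=kin.ik((X,38,z),rv(np.column_stack([x,y,np.cross(x,y)])))
        if q is not None: print("pour",X,z,yaw,t,s,np.round(q,2))
E
```

```text
scene coupling_mid 0.82 281 [196. 175.] (array([ 451.17697144, -255.53269958]), (115.09862518310547, 42.8983039855957), np.float64(0.13962038965898582))
scene spanner_mid 0.63 852 [370. 240.] (array([399.96807861, 341.18460083]), (131.98092651367188, 94.25311279296875), np.float64(0.09832537218432513))
scene clevis_mid 0.5 926 [370. 240.] (array([404.44540405, 341.19406128]), (135.39913940429688, 96.63157653808594), np.float64(0.07696881761270702))
(443, -264, 4) 0 [ 0.19  0.59  0.35  2.07 -0.38  0.54  0.82]
(443, -264, 4) 1.57 [ 0.14  0.6   0.41  2.08 -0.45  0.55  2.45]
(443, -264, 4) 3.14 [-0.33  0.92  1.11  2.1  -1.12  0.91 -1.69]
(443, -264, 4) -1.57 [ 0.03  0.63  0.56  2.08 -0.61  0.59 -0.55]
(564, -393, 50) 0 [ 0.18  0.77  0.56  1.64 -0.5   0.88  0.94]
(564, -393, 50) 1.57 [ 0.14  0.79  0.63  1.64 -0.56  0.9   2.56]
(564, -393, 50) 3.14 [-0.18  1.2   1.33  1.66 -1.21  1.31 -1.75]
(564, -393, 50) -1.57 [ 0.05  0.85  0.79  1.64 -0.71  0.96 -0.48]
(584, 38, 210) 0 [-0.6   0.4   0.62  1.8  -0.27  1.02  0.12]
(584, 38, 210) 1.57 [-0.45  0.37  0.42  1.79 -0.18  1.01  1.61]
(584, 38, 
[... 8475 characters left out ...]
28  2.19  1.94  1.49  2.1 ]
pour 660 370 -0.6 0.2 1 [-1.18  0.7   0.73  2.24  1.88  1.24 -1.41]
pour 660 370 -0.6 0.2 -1 [-0.32  0.59 -0.31  2.19  2.08  1.76  1.99]
pour 660 370 1.2 0 1 [ 0.9   0.74 -0.67  1.8  -1.28  1.25 -2.35]
pour 660 370 1.2 0 -1 [ 0.9   0.74 -0.67  1.8  -1.28  1.25  0.79]
pour 660 370 1.2 0.2 1 [ 1.02  0.96 -0.89  1.8  -1.24  1.2  -2.26]
pour 660 370 1.2 0.2 -1 [ 1.02  0.96 -0.89  1.8  -1.24  1.2   0.88]
pour 660 370 -1.2 0 1 [-1.13  0.78  0.74  1.77  1.09  1.35 -0.73]
pour 660 370 -1.2 0 -1 [-0.88  0.68  0.37  1.75  1.25  1.56  2.34]
pour 660 370 -1.2 0.2 1 [-1.11  0.89  0.72  1.78  1.19  1.44 -0.85]
pour 660 370 -1.2 0.2 -1 [-0.93  0.8   0.45  1.77  1.32  1.62  2.25]
```

```bash
cat >> h.py <<'E'
def wproj_fish(X,ci):
    c=ci["R"]@np.array(X,float)+ci["t"]; K=ci["camera_matrix"]; r=np.hypot(c[0],c[1]); th=np.arctan2(r,c[2])
    return np.array([K[0,2]+K[0,0]*th*c[0]/r, K[1,2]+K[1,1]*th*c[1]/r])
def fish2z(u,v,z,ci):
    K=ci["camera_matrix"]; a=(u-K[0,2])/K[0,0]; b=(v-K[1,2])/K[1,1]; th=np.hypot(a,b)+1e-9
    ray=np.array([a/th*np.sin(th),b/th*np.sin(th),np.cos(th)]); r=ci["R"].T@ray; c=-ci["R"].T@ci["t"]
    return c+r*(z-c[2])/r[2]
def wshot(name):
    ci=viewer.camera_info("wrist"); im=viewer.read_camera("wrist"); cv2.imwrite(f"pics/{name}.png",im[:,:,::-1]); return im,ci
def wmask(n,z,ci):
    out=[]
    for d in viewer.silhouettes(n,"wrist")[:2]:
        v,u=np.nonzero(d["mask"]); P=np.array([fish2z(a,b,z,ci)[:2] for a,b in zip(u,v)]).astype(np.float32)
        c,s,a=cv2.minAreaRect(P); a=np.radians(a)
        if s[0]<s[1]: a+=np.pi/2; s=s[::-1]
        out.append((round(d["confidence"],2),len(u),np.array(c).round(1),np.round(s,1),round((a+np.pi/2)%np.pi-np.pi/2,3)))
    return out
def st():
    o=robot.observe(); print("t",round(o["t"],1),"tcp",o["tcp_pos"].round(1),"F",o["contact_force"].round(1),"gw",round(o["grip_width"],3),"q",o["joints"].round(2)); return o
E
python3 - <<'E'
from h import *
robot.movep([500,0,420],rv(down(-1.4)))
robot.movep([405,-264,260],rv(down(-1.47)))
im,ci=wshot("c1")
print(wmask("coupling_mid",24,ci),pp("coupling_mid","wrist",ci))
st()
E
```

```text
[(0.75, 1549, array([ 445.5, -265.4]), array([101.5,  32.9]), np.float64(0.098)), (0.71, 524, array([278.8, 203.2]), array([134.3,  45.4]), np.float64(-0.245))] [(0.95, array([ 449. , -264.2,   15.5]))]
t 6.1 tcp [ 406.1 -263.1  260.3] F [-0.6 -0.3 -0.5] gw 1.0 q [-0.58  0.26  1.28  2.   -0.28  1.08 -0.64]
```

View pics/c1.png

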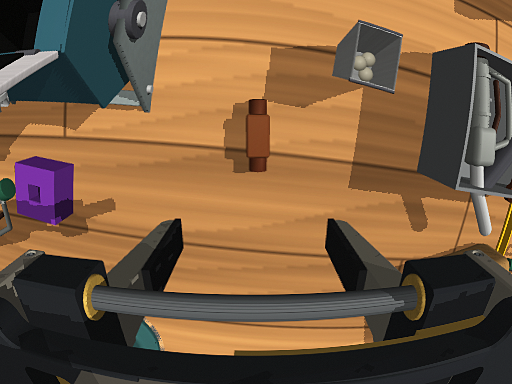

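```bash
python3 - <<'E'
from h import *
R=rv(down(-np.pi/2+0.098))
robot.movep([445.5,-265,90],R)
robot.servo_line([445.5,-265,5],feed=120,rotation=R)
st()
grip(0.0,40); o=st()
robot.servo_line([445.5,-265,120],feed=200)
st()
im,ci=wshot("c2")
E
```

```text
t 7.7 tcp [ 446.  -265.4    5.7] F [-0.2  0.2 -0.4] gw 0.997 q [-0.14  0.71  0.79  2.09 -0.82  0.68 -0.26]
t 8.6 tcp [ 445.5 -264.7    5. ] F [-0.7  1.6  1.2] gw 0.347 q [-0.14  0.71  0.79  2.09 -0.82  0.68 -0.26]
t 9.3 tcp [ 444.9 -264.1  119.1] F [-0.3  0.  -3.5] gw 0.348 q [-0.3   0.55  1.    2.05 -0.61  0.87 -0.43]
```

View pics/c2.png

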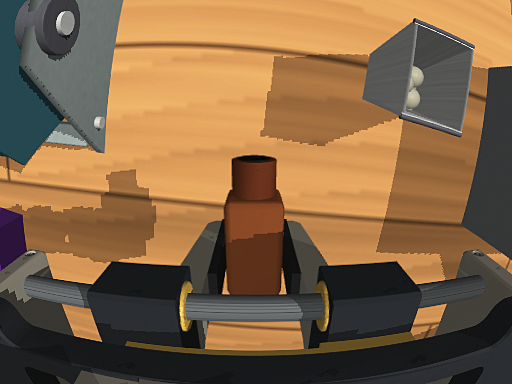

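```bash
python3 - <<'E'
from h import *
robot.servo_line([445.5,-265,330],feed=250)
robot.movep([560,38,420],rv(down(0)))
im,ci=wshot("d1")
for n in ["drum","lid_tab","screw_right_head","screw_left_head"]: print(n,pp(n,"wrist",ci))
st()
viewer.read_camera("top"); ci=viewer.camera_info("top")
E
```

```text
drum [(0.66, array([5.857e+02, 3.840e+01, 3.000e-01])), (0.45, array([279.1, 303. ,  -2.5]))]
lid_tab [(0.73, array([478.3,  46.6, 289.1]))]
screw_right_head [(0.56, array([479.4, -52.1, 262.4]))]
screw_left_head [(0.56, array([486.7, 142.2, 258.1]))]
t 11.9 tcp [559.9  36.9 419.9] F [-0.6  0.2 -2.2] gw 0.344 q [-0.9   0.22  0.95  1.58 -0.18  1.43  0.06]
```

View pics/d1.png

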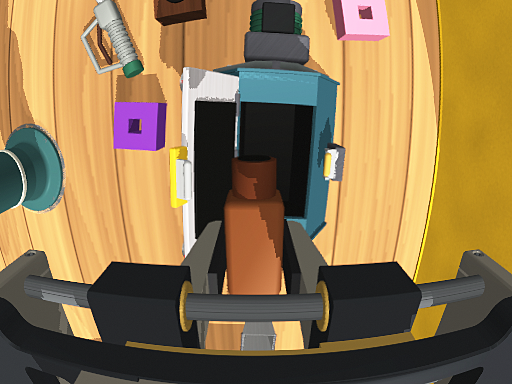

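```bash
cat >> h.py <<'E'
DO=np.array([584.5,37.5]); DY=-0.041
def D(x,y,z):
    ex=np.array([-np.sin(DY),np.cos(DY)]); ey=np.array([-np.cos(DY),-np.sin(DY)])
    p=DO+x*ex+y*ey; return [p[0],p[1],z]
E
python3 - <<'E'
from h import *
R=rv(down(DY))
robot.movep(D(0,-12,300),R)
robot.servo_line(D(0,-12,198),feed=150,rotation=R); st()
grip(0.7); st()
robot.servo_line(D(0,-12,330),feed=250)
im,ci=wshot("d2")
print(pp("coupling_mid","wrist",ci))
im=viewer.read_camera("top"); cv2.imwrite("pics/d2t.png",cv2.resize(im[100:260,160:480,::-1],None,fx=2.5,fy=2.5)); ci=viewer.camera_info("top"); 
print(pp("cup_mid","top",ci)); 
E
```

```text
t 13.3 tcp [597.5  36.9 199.4] F [ 0.5  0.8 -2.4] gw 0.346 q [-0.75  0.5   0.85  1.79 -0.43  1.05  0.22]
t 14.0 tcp [596.5  37.  198. ] F [ 0.1 -0.1 -0.1] gw 0.697 q [-0.75  0.5   0.85  1.79 -0.43  1.05  0.22]
[(0.8, array([566.3,  37. ,  39.8]))]
[(0.64, array([ 563.8, -392.6,   46.9]))]
```

View pics/d2.png

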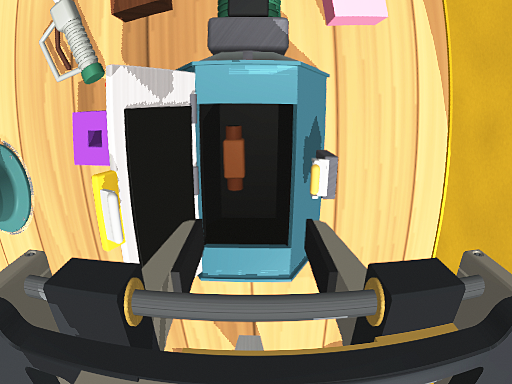

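View pics/d2t.png

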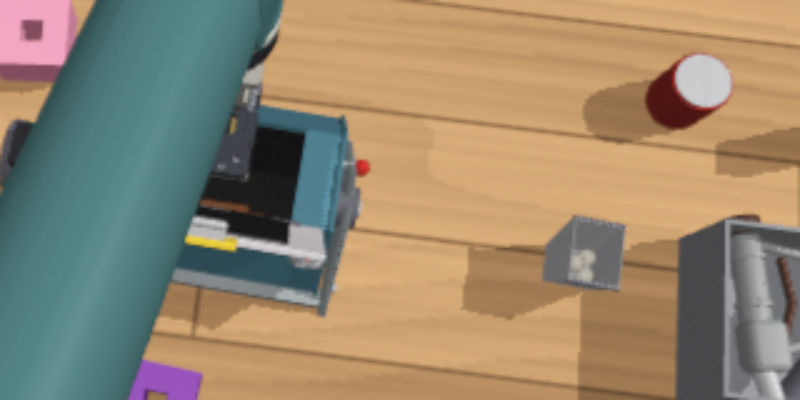

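```bash
python3 - <<'E'
from h import *
robot.servo_line(D(0,-12,400),feed=300)
robot.movep([520,-392,290],rv(down(-np.pi/2)))
grip(1.0)
im,ci=wshot("e1")
print(pp("cup_mid","wrist",ci),wmask("cup_mid",90,ci),len(viewer.pinpoint("bead1_center","wrist")),pp("bead1_center","wrist",ci,8))
st()
cv2.imwrite("pics/e1c.png",cv2.resize(im[60:220,160:360,::-1],None,fx=4,fy=3.75,interpolation=cv2.INTER_CUBIC))
E
```

```text
[(0.79, array([ 565.2, -392.7,   49.4]))] [(0.73, 2226, array([ 567.4, -394.4]), array([79.2, 60.4]), np.float64(-0.071))] 2 [(0.54, array([ 556.3, -407.8,   17.5])), (0.22, array([ 551.7, -378.7,   16.1]))]
t 17.7 tcp [ 520. -392.  290.] F [0.1 0.2 0.6] gw 0.996 q [-0.08  0.56  1.01  1.56 -0.48  1.29 -0.57]
```

View pics/e1.png

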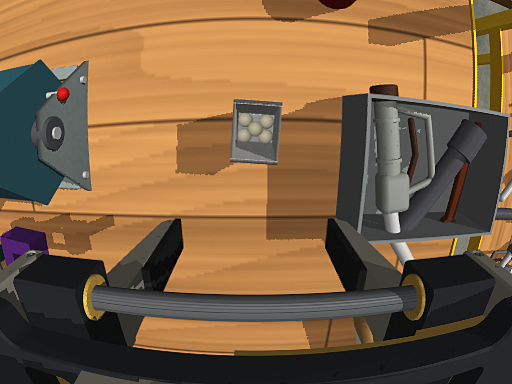

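View pics/e1c.png

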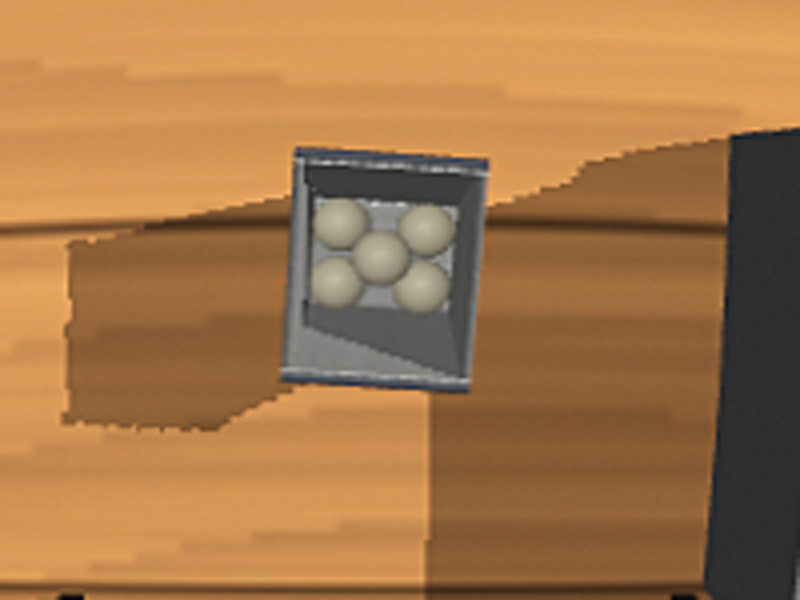

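```bash
python3 - <<'E'
from h import *
R=rv(down(-np.pi/2-0.071))
robot.movep([566.3,-393.5,150],R)
robot.servo_line([566.3,-393.5,51],feed=100,rotation=R); st()
grip(0.0,50); st()
robot.servo_line([566.3,-393.5,250],feed=120); st()
im,ci=wshot("f1")
robot.servo_line([566.3,-393.5,420],feed=200)
ex=D(-45,-12,0)
g=np.array([ex[0],ex[1],375.])
for psi in [-1.25,-1.4,-1.5,-1.57]:
  for a in [0,45,80,95]:
    t=np.radians(a)-np.pi/2
    x=np.array([np.cos(t)*np.cos(psi),np.cos(t)*np.sin(psi),np.sin(t)]); y=np.array([-np.sin(psi),np.cos(psi),0])
    q=kin.ik(g+19*x,rv(np.column_stack([x,y,np.cross(x,y)]))); print(psi,a,None if q is None else np.round(q,2))
E
```

```text
t 19.5 tcp [ 566.7 -394.    51.7] F [-1.  -0.5 -0. ] gw 1.001 q [ 0.03  0.86  0.82  1.64 -0.74  0.97 -0.53]
t 20.1 tcp [ 566.4 -393.6   51.2] F [ 1.  -0.2  1. ] gw 0.651 q [ 0.03  0.86  0.82  1.64 -0.74  0.97 -0.53]
t 21.9 tcp [ 566.1 -393.3  249.2] F [ 0.   0.4 -2.7] gw 0.651 q [-0.05  0.66  0.97  1.5  -0.56  1.27 -0.65]
-1.25 0 [-0.57  0.29  0.68  1.6  -0.19  1.32  0.45]
-1.25 45 [-1.19  0.37  0.99  1.81  0.53  1.11 -0.17]
-1.25 80 [-1.36  0.77  1.12  1.94  0.84  1.08 -0.55]
-1.25 95 [-1.36  0.97  1.13  1.96  0.94  1.1  -0.71]
-1.4 0 [-0.61  0.3   0.72  1.6  -0.2   1.32  0.32]
-1.4 45 [-1.13  0.44  0.97  1.73  0.45  1.21 -0.21]
-1.4 80 [-1.28  0.81  1.07  1.82  0.74  1.22 -0.5 ]
-1.4 95 [-1.28  1.    1.1   1.85  0.83  1.24 -0.62]
-1.5 0 [-0.63  0.31  0.76  1.6  -0.22  1.32  0.23]
-1.5 45 [-1.09  0.49  0.96  1.68  0.4   1.28 -0.24]
-1.5 80 [-1.22  0.84  1.05  1.75  0.68  1.31 -0.48]
-1.5 95 [-1.23  1.01  1.07  1.77  0.78  1.34 -0.57]
-1.57 0 [-0.66  0.31  0.8   1.6  -0.23  1.32  0.17]
-1.57 45 [-1.06  0.52  0.95  1.64  0.37  1.33 -0.27]
-1.57 80 [-1.17  0.86  1.03  1.7   0.65  1.38 -0.47]
-1.57 95 [-1.19  1.02  1.06  1.72  0.74  1.41 -0.54]
```

View pics/f1.png

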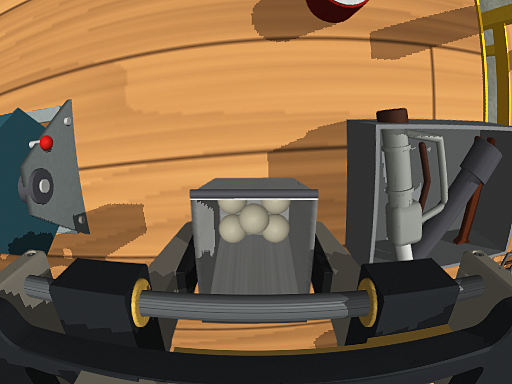

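```bash
cat >> h.py <<'E'
def tiltR(psi,a):
    t=np.radians(a)-np.pi/2
    x=np.array([np.cos(t)*np.cos(psi),np.cos(t)*np.sin(psi),np.sin(t)]); y=np.array([-np.sin(psi),np.cos(psi),0])
    return x,np.column_stack([x,y,np.cross(x,y)])
E
python3 - <<'E'
from h import *
ex=D(-45,-12,0); g=np.array([ex[0],ex[1],375.]); psi=-1.59
def go(a,feed=None):
    x,M=tiltR(psi,a)
    if feed is None: robot.movep(g+19*x,rv(M))
    else: robot.servo_line(g+19*x,feed=feed,rotation=rv(M))
x,M=tiltR(psi,0); robot.movep(g+19*x+[0,0,45],rv(M))
go(0); go(35); go(65); st()
im=viewer.read_camera("scene"); cv2.imwrite("pics/g1.png",im[80:330,130:400,::-1].repeat(2,0).repeat(2,1))
im,ci=wshot("g2")
E
```

```text
t 25.6 tcp [594.7 -24.2 365.8] F [ 0.6 -0.9  0.2] gw 0.65 q [-1.1   0.69  0.94  1.66  0.56  1.4  -0.42]
```

View pics/g1.png

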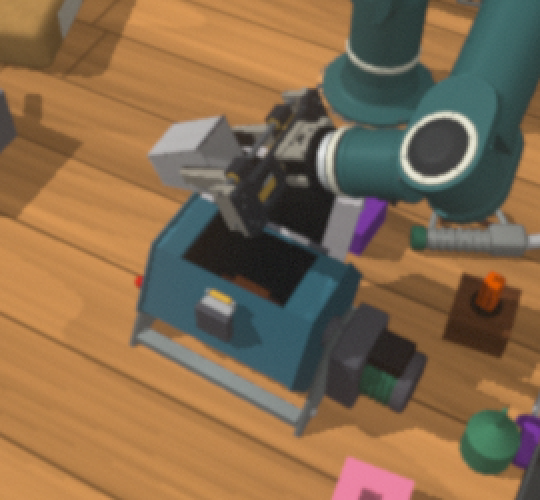

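View pics/g2.png

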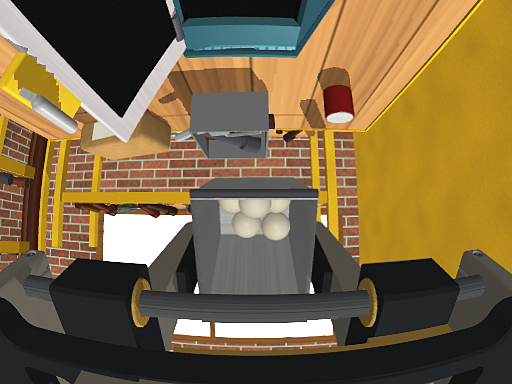

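```bash
python3 - <<'E'
from h import *
ex=D(-45,-12,0); g=np.array([ex[0],ex[1],375.]); psi=-1.59
for a in [72,76,79,82,85]:
    x,M=tiltR(psi,a); robot.movep(g+19*x,rv(M)); robot.hold(0.25)
im,ci=wshot("g3"); 
for a in [88,91,95]:
    x,M=tiltR(psi,a); robot.movep(g+19*x,rv(M)); robot.hold(0.3)
im2,ci=wshot("g4"); st()
cv2.imwrite("pics/g34.png",np.hstack([im[:,60:460],im2[:,60:460]])[:,:,::-1])
E
```

```text
t 29.9 tcp [594.3 -27.  377. ] F [-0.2  0.8 -0.4] gw 0.65 q [-1.15  0.99  1.    1.7   0.77  1.46 -0.56]
```

View pics/g34.png

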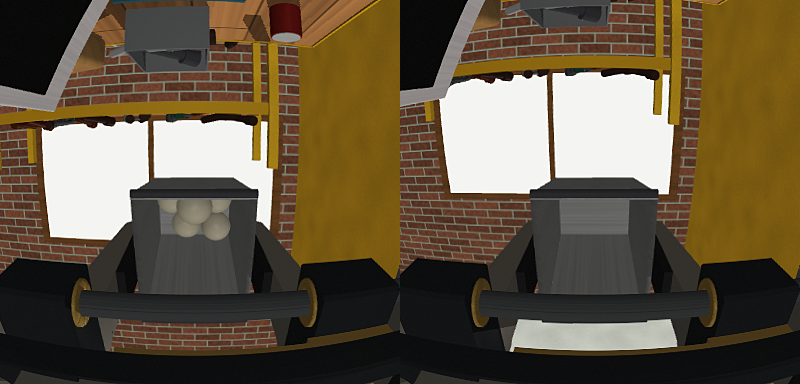

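```bash
python3 - <<'E'
from h import *
ex=D(-45,-12,0); g=np.array([ex[0],ex[1],375.]); psi=-1.59
for a in [60,30,0]:
    x,M=tiltR(psi,a); robot.movep(g+19*x+[0,0,20],rv(M))
robot.movep([566.3,-393.5,300],rv(down(-np.pi/2-0.071)))
for cam in ["scene","top"]:
    im=viewer.read_camera(cam); ci=viewer.camera_info(cam); 
    c=im[150:310,180:350] if cam=="scene" else im[110:240,150:330]
    cv2.imwrite(f"pics/h_{cam}.png",cv2.resize(c[:,:,::-1],None,fx=4.4,fy=4.4,interpolation=cv2.INTER_CUBIC))
    print(cam,pp("bead1_center",cam,ci,8))
st()
E
```

```text
scene []
top [(0.52, array([616.7,  82.6,  34.7])), (0.19, array([594.3, 101.6,  41.5]))]
t 33.0 tcp [ 567.2 -392.2  300.3] F [ 0.  -0.2 -1.1] gw 0.648 q [-0.08  0.65  1.05  1.44 -0.56  1.37 -0.65]
```

View pics/h_scene.png

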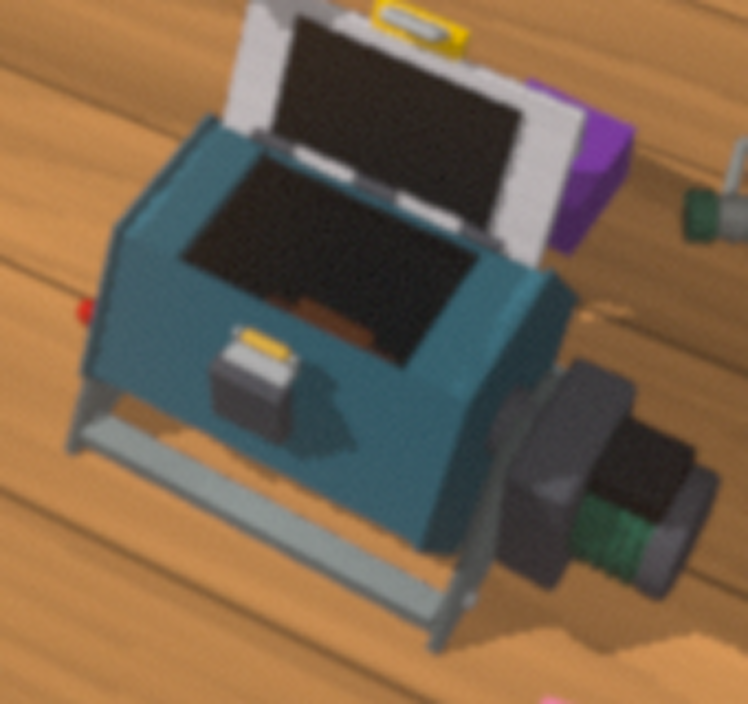

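View pics/h_top.png

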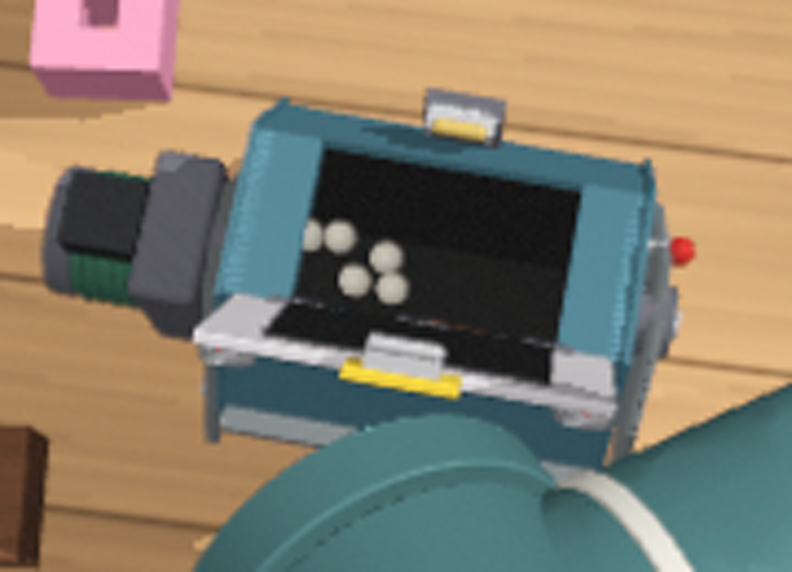

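```bash
python3 - <<'E'
from h import *
R=rv(down(-np.pi/2-0.071))
im,ci=wshot("i0"); print(pp("cup_mid","wrist",ci))
robot.servo_line([566.3,-393.5,70],feed=150,rotation=R)
robot.servo_line([566.3,-393.5,53],feed=30); 
for z in [52,51.3,50.6]:
    robot.servo_line([566.3,-393.5,z],feed=15); o=st()
    if o["contact_force"][2]>4: break
grip(1.0); robot.hold(0.2); st()
robot.servo_line([566.3,-393.5,200],feed=200)
robot.movep([520,-392,290],R)
im,ci=wshot("i1"); print(pp("cup_mid","wrist",ci),wmask("cup_mid",90,ci),pp("bead1_center","wrist",ci))
im=viewer.read_camera("scene"); cv2.imwrite("pics/i2.png",cv2.resize(im[120:260,60:260,::-1],None,fx=4,fy=4)); 
E
```

```text
[(0.64, array([ 567.3, -397.4,  296.9]))]
t 35.8 tcp [ 566.4 -393.5   52.1] F [-0.8 -0.4 -1.6] gw 0.649 q [ 0.01  0.88  0.86  1.64 -0.78  1.   -0.51]
t 36.0 tcp [ 566.3 -393.5   51.3] F [-0.2  0.3 -1.7] gw 0.651 q [ 0.01  0.88  0.86  1.64 -0.78  0.99 -0.5 ]
t 36.3 tcp [ 566.4 -393.5   51.2] F [-1.2  0.8  3.8] gw 0.65 q [ 0.01  0.88  0.86  1.64 -0.78  0.99 -0.5 ]
t 37.1 tcp [ 566.3 -393.5   50.6] F [0.3 0.6 0.6] gw 0.999 q [ 0.01  0.88  0.86  1.64 -0.78  0.99 -0.5 ]
[(0.76, array([ 564.6, -395.4,   47.9]))] [(0.83, 3098, array([ 567.4, -394.2]), array([79.5, 62.1]), np.float64(-0.073))] []
```

View pics/i1.png

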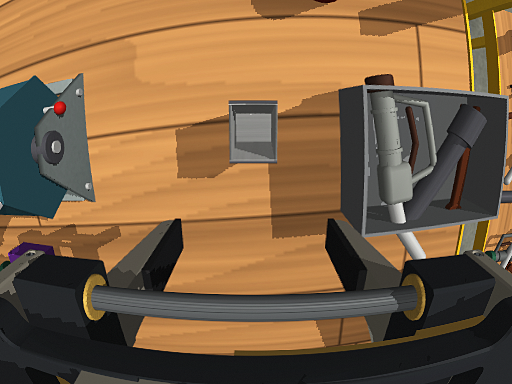

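View pics/i2.png

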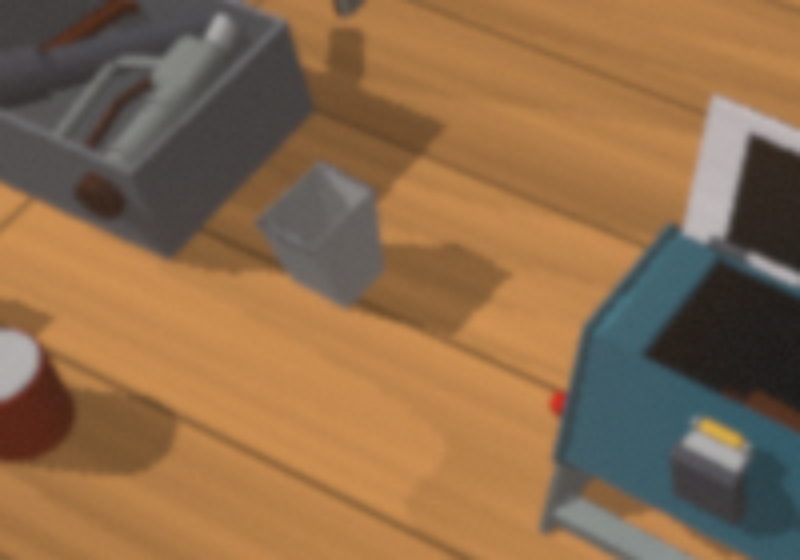

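```bash
python3 - <<'E'
from h import *
R=rv(down(-np.pi/2+DY))
robot.servo_line([520,-392,420],feed=250)
grip(0.0,30)
robot.movep(D(0,180,420),R)
robot.servo_line(D(0,180,272),feed=200,rotation=R)
robot.servo_line(D(0,60,272),feed=100); st()
robot.servo_line(D(0,-14,272),feed=80); st()
im=viewer.read_camera("scene"); cv2.imwrite("pics/j1.png",im[80:330,130:400,::-1].repeat(2,0).repeat(2,1))
E
```

```text
t 44.7 tcp [524.6  39.9 272.2] F [ 0.5  0.3 -0.4] gw 0.004 q [-1.05  0.31  1.11  1.89 -0.31  1.13 -1.43]
t 45.7 tcp [598.4  36.9 272.1] F [ 0.1  1.5 -0.9] gw 0.006 q [-0.87  0.47  1.03  1.72 -0.43  1.2  -1.34]
```

View pics/j1.png

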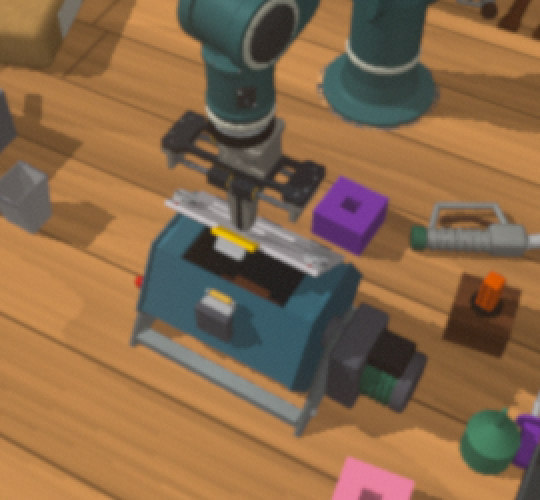

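```bash
python3 - <<'E'
from h import *
R=rv(down(-np.pi/2+DY))
robot.servo_line(D(0,-14,300),feed=150)
robot.servo_line(D(0,-60,300),feed=100)
im,ci=wshot("k0"); print(pp("lid_tab","wrist",ci))
robot.hold(0.5)
robot.servo_line(D(0,-60,232),feed=100,rotation=R); st()
z=228
while z>188:
    robot.servo_line(D(0,-60,z),feed=40); o=robot.observe(); f=o["contact_force"][2]
    print(z,o["tcp_pos"][2].round(1),f.round(1))
    if f>30: break
    z-=3
robot.hold(0.2); st()
robot.servo_line(D(0,-60,300),feed=150)
robot.movep(D(0,-30,420),R)
im,ci=wshot("k1"); print(pp("lid_tab","wrist",ci),pp("screw_right_head","wrist",ci),pp("screw_left_head","wrist",ci))
robot.movep([430,-150,420],R)
viewer.read_camera("top"); ci=viewer.camera_info("top"); im=viewer.read_camera("top")
print(pp("lid_tab","top",ci),pp("screw_right_head","top",ci),pp("screw_left_head","top",ci))
cv2.imwrite("pics/k2.png",cv2.resize(im[110:240,150:330,::-1],None,fx=4.4,fy=4.4,interpolation=cv2.INTER_CUBIC))
E
```

```text
[(0.6, array([637.8,  37.9, 239.7]))]
t 48.2 tcp [644.9  34.8 232.5] F [-0.7 -0.4  0.5] gw 0.003 q [-0.76  0.59  0.97  1.64 -0.52  1.18 -1.29]
228 228.1 0.5
225 224.8 0.6
222 221.8 0.5
219 219.4 2.2
216 217.1 6.6
213 213.5 2.7
210 208.9 -0.5
207 206.5 -0.4
204 204.5 4.0
201 204.2 19.7
198 204.0 36.7
t 51.1 tcp [645.   34.9 204. ] F [-14.8   2.2  36.2] gw 0.006 q [-0.75  0.62  0.94  1.67 -0.55  1.14 -1.26]
[(0.92, array([649.2,  37.7, 203.2]))] [(0.94, array([609. , -56.9, 214.5])), (0.44, array([412.6, 339.6,  87.9]))] [(0.81, array([619.4, 136.9, 212.6]))]
[(0.88, array([641. ,  35.4, 205.5])), (0.61, array([606.9, 415.4,   4.1]))] [(0.61, array([607.8, -59. , 215.3])), (0.31, array([618.9, 136.6, 220.4]))] [(0.56, array([618.1, 138.3, 218.5]))]
```

View pics/k1.png

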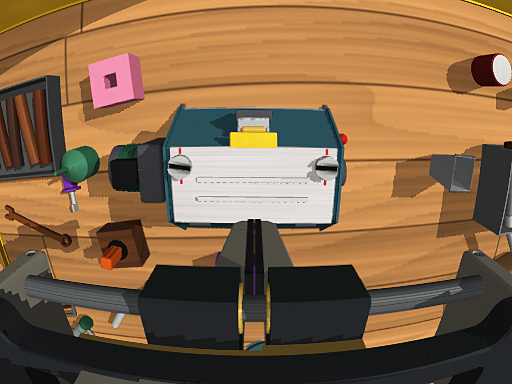

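View pics/k2.png

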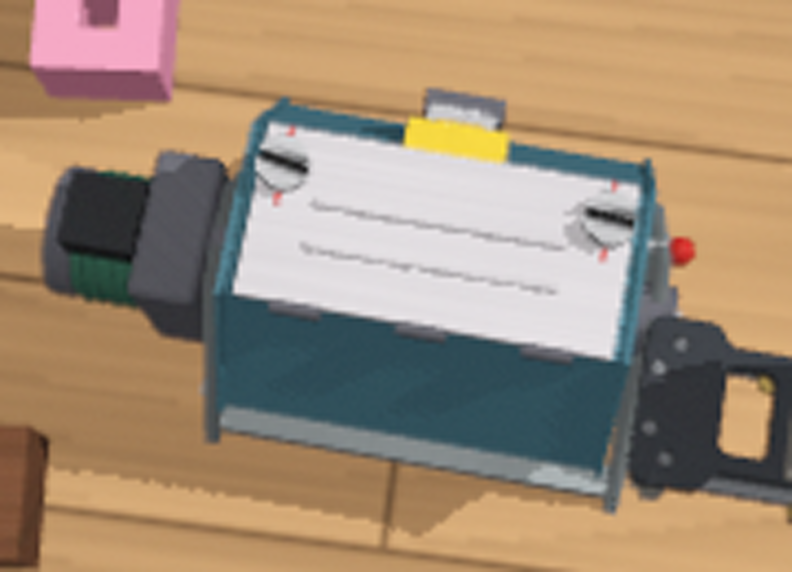

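```bash
python3 - <<'E'
from h import *
R=down(-np.pi/2+DY)
ci=viewer.camera_info("wrist"); o=robot.observe(); M=Ro.from_rotvec(o["tcp_rot"]).as_matrix()
c=M.T@(-ci["R"].T@ci["t"]-o["tcp_pos"]); ax=M.T@ci["R"][2]; print("cam in tool",c.round(1),"axis",ax.round(3))
for n,h in [("r",(608.5,-59,215)),("l",(618.5,136,215))]:
    # want point ~ in view at axis: camera pos + s*axis = head
    s=170
    p=np.array(h)-R@(c+s*ax); print(n,p.round(1))
    robot.movep(p,rv(R))
    im,ci=wshot("l_"+n)
    nm={"r":"screw_right","l":"screw_left"}[n]
    print(pp(nm+"_head","wrist",ci),"pix",wproj_fish(h,ci).round(1)); st()
    u,v=wproj_fish(h,ci).astype(int); u=max(u,60); v=max(v,60)
    np.save(f"/tmp/im_{n}.npy",im); np.savez(f"/tmp/ci_{n}.npz",**ci)
    cv2.imwrite(f"pics/l_{n}c.png",cv2.resize(im[v-60:v+60,u-60:u+60,::-1],None,fx=4,fy=4,interpolation=cv2.INTER_CUBIC))
a=cv2.imread("pics/l_rc.png");b=cv2.imread("pics/l_lc.png"); print(a.shape,b.shape)
cv2.imwrite("pics/l_rl.png",cv2.resize(np.hstack([a,b]),(800,400)))
E
```

```text
cam in tool [-170.9    0.5  -77.8] axis [ 0.962 -0.     0.273]
r [577.1 -57.3 207.7]
[(0.59, array([614.1, -56. , 215.5]))] pix [253.3 190.1]
t 55.1 tcp [577.4 -57.7 208.4] F [-0.5 -1.2 -0.1] gw 0.006 q [-0.43  0.39  0.6   1.82 -0.26  1.01 -1.34]
l [587.1 137.7 207.7]
[(0.76, array([616.7, 136.4, 214.4]))] pix [250. 190.]
t 56.0 tcp [587.5 134.6 208.1] F [ 0.5  0.4 -0.2] gw 0.003 q [-0.7   0.42  0.55  1.76 -0.25  1.03 -1.67]
(480, 480, 3) (480, 480, 3)
```

View pics/l_rl.png

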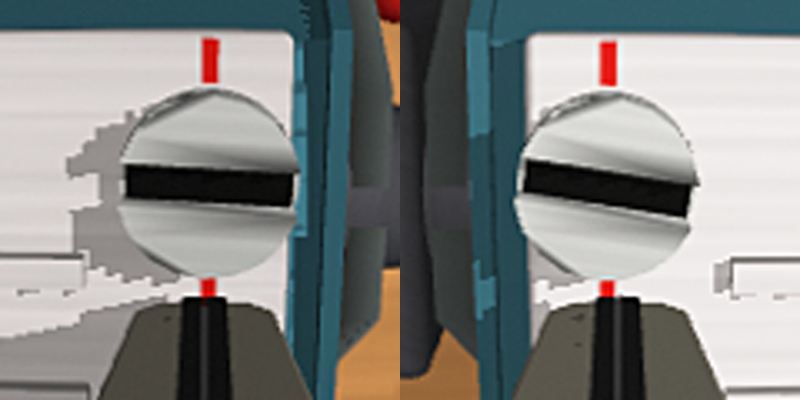

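```bash
python3 - <<'E'
from h import *
for n,h in [("r",(608.5,-59,215)),("l",(618.5,136,215))]:
    im=np.load(f"/tmp/im_{n}.npy"); ci=dict(np.load(f"/tmp/ci_{n}.npz"))
    u0,v0=wproj_fish(h,ci)
    g=im.max(2); uu,vv=np.meshgrid(np.arange(512),np.arange(384))
    m=((g<60)&(np.hypot(uu-u0-5,vv-v0)<32)).astype(np.uint8)
    nl,lab,stt,cen=cv2.connectedComponentsWithStats(m); k=1+np.argmax(stt[1:,4]); v,u=np.nonzero(lab==k)
    P=np.array([fish2z(a,b,215,ci)[:2] for a,b in zip(u,v)]); c=P.mean(0); w,V=np.linalg.eigh(np.cov((P-c).T)); d=V[:,1]; 
    d=d if d[1]>0 else -d
    print(n,len(u),"slot centre",c.round(1),"angle vs drum x-axis: dir angle",np.arctan2(d[1],d[0]).round(3),"len,w",(np.ptp((P-c)@V,axis=0)).round(1))
    # red marks
    I=im.astype(int); r=((I[:,:,0]>150)&(I[:,:,1]<70)&(np.hypot(uu-u0,vv-v0)<60)); v,u=np.nonzero(r)
    P=np.array([fish2z(a,b,205,ci)[:2] for a,b in zip(u,v)])
    if len(P): 
        hi=P[P[:,0]>c[0]].mean(0); lo=P[P[:,0]<c[0]].mean(0); print("red",hi.round(1),lo.round(1),np.arctan2(*(hi-lo)[::-1]).round(3))
E
```

```text
r 505 slot centre [611.3 -60.3] angle vs drum x-axis: dir angle 1.476 len,w [ 6.  28.2]
red [631.3 -61.2] [588.8 -59.2] -0.048
l 492 slot centre [620.8 135.4] angle vs drum x-axis: dir angle 1.371 len,w [ 5.9 28.3]
red [640.9 134.2] [598.8 136.6] -0.055
```

```bash
python3 - <<'E'
from h import *
for n in "rl":
    ci=dict(np.load(f"/tmp/ci_{n}.npz")); p={"r":[577.4,-57.7,208.4],"l":[587.5,134.6,208.1]}[n]
    print(n,wproj_fish(p,ci),wproj_fish(np.array(p)+[10,0,0],ci),wproj_fish({"r":(608.5,-59,215),"l":(618.5,136,215)}[n],ci))
o=robot.observe(); p=o["tcp_pos"]; robot.servo_line([p[0],p[1],330],feed=250)
grip(1.0)
c=np.array([-170.9,.5,-77.8]); ax=np.array([.962,0,.273]); R=down(-np.pi/2)
robot.movep(np.array([418,340,124])-R@(c+200*ax),rv(R))
im,ci=wshot("m1"); np.save("/tmp/im_d.npy",im); np.savez("/tmp/ci_d.npz",**ci)
print(pp("driver_grip","wrist",ci),pp("holder_hole0","wrist",ci),wmask("driver_grip",124,ci)); st()
cv2.imwrite("pics/m1c.png",cv2.resize(im[90:290,150:350,::-1],None,fx=3,fy=3,interpolation=cv2.INTER_CUBIC))
E
```

```text
r [253.38485749 234.89492446] [252.69554508 220.14930101] [253.33512289 190.06128273]
l [254.70588368 234.31421708] [254.0131645  219.58667964] [249.99343414 190.03073074]
[(0.84, array([581.5, 460.1,  15.3])), (0.6, array([414.1, 341.5,  90.6]))] [(0.87, array([334.4,  86.7,  57.5]))] [(0.8, 1973, array([521.5, 417. ]), array([65.3, 32.2]), np.float64(-0.173)), (0.64, 2783, array([428.5, 340.1]), array([44.1, 36.1]), np.float64(-0.003))]
t 59.5 tcp [396.1 340.1 146.1] F [ 1.7 -0.1  0.1] gw 0.996 q [-1.15  0.35  0.46  2.   -0.21  0.83 -2.15]
```

View pics/m1c.png

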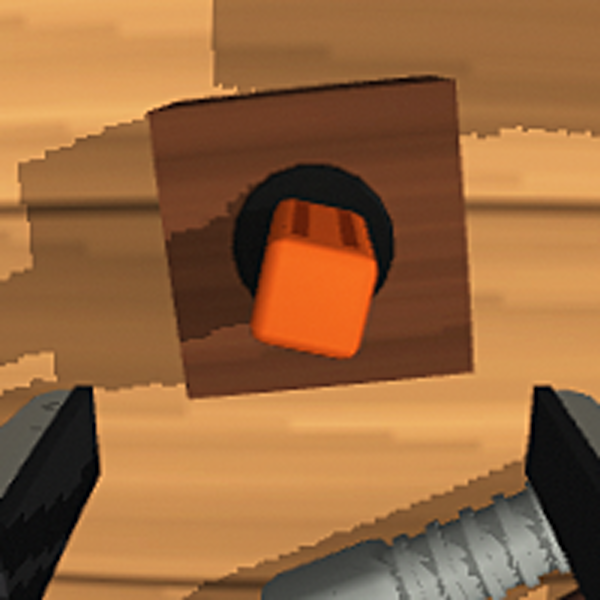

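```bash
python3 - <<'E'
from h import *
im=np.load("/tmp/im_d.npy").astype(int); ci=dict(np.load("/tmp/ci_d.npz"))
m=(im[:,:,0]>215)&(im[:,:,1]>70)&(im[:,:,2]<80); m[:90]=0;m[290:]=0
nl,lab,stt,cen=cv2.connectedComponentsWithStats(m.astype(np.uint8)); k=1+np.argmax(stt[1:,4]); print(stt[k])
v,u=np.nonzero(lab==k)
P=np.array([fish2z(a,b,124,ci)[:2] for a,b in zip(u,v)]).astype(np.float32); print(cv2.minAreaRect(P),P.mean(0))
# guard disc at z=64
g=(im.max(2)<45); g[:140]=0; g[210:]=0; g[:,:220]=0; g[:,290:]=0
v,u=np.nonzero(g); Q=np.array([fish2z(a,b,64,ci)[:2] for a,b in zip(u,v)]).astype(np.float32); print(cv2.minEnclosingCircle(Q))
# block top corners (crop/3 + offset)
for a,b in [(150,112),(455,80),(473,372),(190,397)]: print(fish2z(150+a/3,90+b/3,58,ci).round(1))
E
```

```text
[ 237  170   38   39 1087]
((419.989990234375, 338.6522521972656), (22.713003158569336, 23.184568405151367), 77.22576141357422) [420.17966 338.46832]
((419.4346618652344, 339.7185363769531), 23.567188262939453)
[457.9 386.8  58. ]
[466.9 297.9  58. ]
[377.1 289.2  58. ]
[369.  378.1  58. ]
```

```bash
python3 - <<'E'
from h import *
R=rv(down(-0.223))
robot.servo_line([396,340,230],feed=250)
robot.movep([419.8,339,190],R)
robot.servo_line([419.8,339,76],feed=100,rotation=R); st()
grip(0.0,60); o=st()
robot.servo_line([419.8,339,330],feed=150); st()
im,ci=wshot("n1"); 
im2=viewer.read_camera("scene"); ci2=viewer.camera_info("scene"); u,v=proj([420,339,290],ci2).astype(int); print(u,v)
cv2.imwrite("pics/n2.png",cv2.resize(im2[v-50:v+60,u-60:u+60,::-1],None,fx=5,fy=5,interpolation=cv2.INTER_CUBIC))
E
```

```text
t 62.5 tcp [420.2 339.3  76.6] F [-0.5  0.5 -0.5] gw 0.998 q [-0.93  0.48  0.23  1.99 -0.16  0.69 -0.82]
t 63.5 tcp [419.6 339.   76. ] F [ 0.4 -0.1  0.6] gw 0.279 q [-0.93  0.48  0.23  1.99 -0.16  0.69 -0.82]
t 65.4 tcp [419.5 338.7 329.2] F [ 0.2 -0.1 -1.6] gw 0.281 q [-0.99  0.17  0.29  1.75 -0.05  1.23 -0.91]
390 181
```

View pics/n1.png

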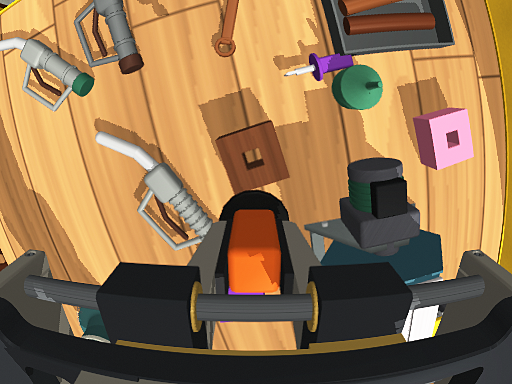

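View pics/n2.png

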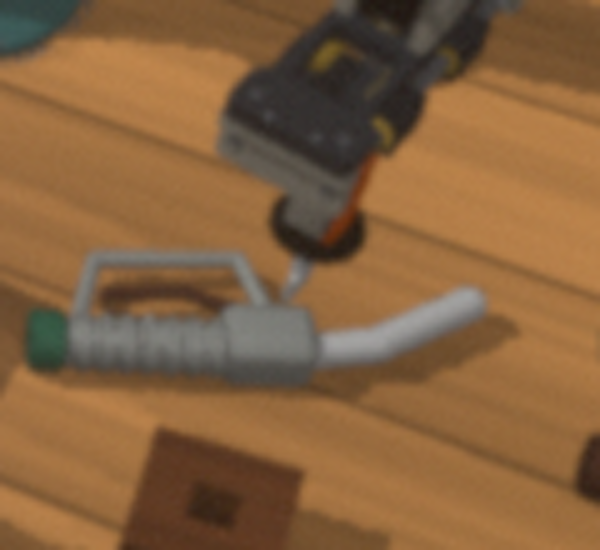

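```bash
python3 - <<'E'
from h import *
out=[]
for i,phi in enumerate([0.49,0.49+np.pi/2]):
    robot.movep([600,200,420],rv(down(phi)))
    im2=viewer.read_camera("scene"); ci2=viewer.camera_info("scene"); u,v=proj([600,200,380],ci2).astype(int)
    out.append(cv2.resize(im2[v-40:v+50,u-45:u+45,::-1],None,fx=4.4,fy=4.4,interpolation=cv2.INTER_CUBIC))
cv2.imwrite("pics/o1.png",np.hstack(out)); st()
E
```

```text
t 68.0 tcp [599.8 200.3 419.9] F [-0.2 -0.4 -1.6] gw 0.285 q [-0.47  0.31  0.13  1.37 -0.04  1.46  1.72]
```

View pics/o1.png

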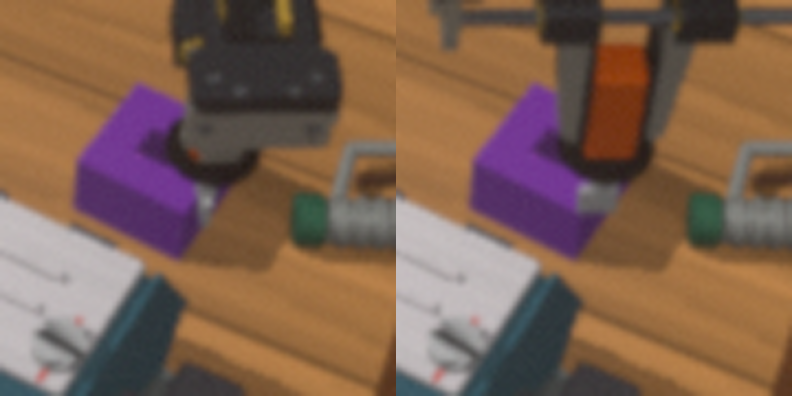

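```bash
cat >> h.py <<'E'
def insert(xy,phi,z0=286.,zend=277.,fmax=12):
    R=rv(down(phi)); z=z0
    while z>zend:
        z-=1; robot.servo_line([xy[0],xy[1],z],feed=25,rotation=R); o=robot.observe(); f=o["contact_force"]
        print(z,o["tcp_pos"].round(1),f.round(1))
        if f[2]>fmax: return False
    return True
E
python3 - <<'E'
from h import *
phi=1.371; xy=(620.3,135.4)
robot.movep([xy[0],xy[1],330],rv(down(phi)))
robot.servo_line([xy[0],xy[1],287],feed=80,rotation=rv(down(phi)))
im,ci=wshot("p0")
print(insert(xy,phi)); st(); print(robot.observe()["wrist_torque"].round(2))
im,ci=wshot("p1")
E
```

```text
285.0 [620.4 135.4 285.2] [-0.9  0.4 -0.3]
284.0 [620.3 135.4 284. ] [ 0.1 -0.4 -1.2]
283.0 [620.2 135.4 282.9] [-0.5  0.4 -1. ]
282.0 [620.3 135.4 281.9] [ 0.1  0.2 -1.5]
281.0 [620.2 135.4 280.9] [-0.5  0.6 -1.7]
280.0 [620.3 135.4 279.9] [-0.1  0.8 -1.3]
279.0 [620.2 135.4 278.9] [ 0.  -0.5 -2.4]
278.0 [620.2 135.4 277.9] [ 0.3 -0.  -1.2]
277.0 [620.2 135.4 276.9] [ 0.4  0.3 -2.3]
True
t 71.5 tcp [620.2 135.4 276.9] F [ 0.4  0.3 -2.3] gw 0.279 q [-0.45  0.39  0.24  1.59 -0.1   1.18  1.19]
[ 0.04  0.03 -0.03]
```

View pics/p1.png

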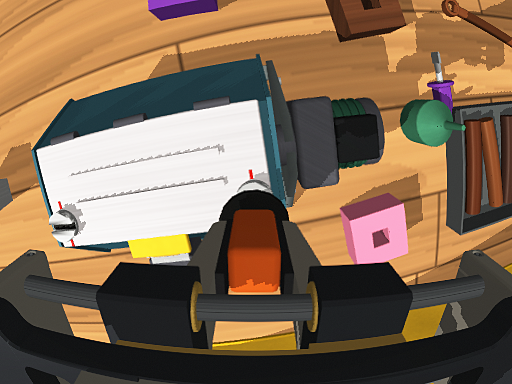

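```bash
cat >> h.py <<'E'
def turn(xy,z,phi0,phi1,tmax=1.0,step=0.1):
    n=int(np.ceil(abs(phi1-phi0)/step))
    for p in np.linspace(phi0,phi1,n+1)[1:]:
        robot.movep([xy[0],xy[1],z],rv(down(p))); robot.hold(0.05); o=robot.observe()
        print(round(p,2),o["tcp_pos"].round(1),o["contact_force"].round(1),o["wrist_torque"].round(2))
        if abs(o["wrist_torque"][2])>tmax: return p
    return phi1
E
python3 - <<'E'
from h import *
xy=(620.3,135.4)
print(turn(xy,276.5,1.371,-0.30)); st()
E
```

```text
1.27 [620.3 135.5 276.5] [-0.8  0.1 -1.1] [-0.04 -0.03 -0.02]
1.17 [620.2 135.5 276.5] [-1.2  0.8 -1. ] [ 0.05  0.27 -0.03]
1.08 [620.  135.6 276.5] [-1.4  1.2 -1.5] [0.12 0.45 0.06]
0.98 [620.1 135.5 276.5] [-2.3  0.8 -0.6] [0.08 0.59 0.07]
0.88 [620.1 135.5 276.5] [-2.3  0.3 -0.4] [0.12 0.79 0.07]
0.78 [620.1 135.5 276.5] [-1.7  1.8  0.4] [0.17 0.9  0.03]
0.68 [620.1 135.5 276.4] [-2.9 -0.2  0.3] [0.12 1.01 0.06]
0.58 [620.1 135.4 276.4] [-3.9  0.3 -0.1] [0.08 1.15 0.1 ]
0.49 [620.1 135.4 276.4] [-4.6  0.1  0.2] [0.01 1.29 0.06]
0.39 [620.1 135.4 276.4] [-4.2  0.   0.1] [0.   1.43 0.09]
0.29 [620.1 135.4 276.4] [-4.3 -0.1  0.8] [-0.06  1.58  0.07]
0.19 [620.  135.4 276.4] [-4.2 -0.4  0.4] [-0.02  1.6   0.07]
0.09 [620.  135.4 276.4] [-4.4 -0.2  1.9] [-0.05  1.63  0.07]
-0.01 [620.  135.4 276.4] [-5.5 -0.5 -0.3] [-0.02  1.58  0.11]
-0.1 [620.1 135.3 276.3] [-4.5  0.6  0.1] [-0.1   1.64  0.04]
-0.2 [620.1 135.3 276.3] [-5.8  0.5 -0.4] [-0.02  1.58  0.1 ]
-0.3 [620.1 135.3 276.3] [-5.5 -0.7  0.2] [-0.05  1.61  0.05]
-0.3
t 76.7 tcp [620.1 135.3 276.3] F [-5.5 -0.7  0.2] gw 0.281 q [-0.69  0.42  0.57  1.61 -0.24  1.19 -0.36]
```

```bash
python3 - <<'E'
from h import *
xy=(619.5,135.4)
print(turn(xy,276.5,-0.30,-0.6,tmax=0.5,step=0.05)); st()
E
```

```text
-0.35 [619.8 135.3 276.4] [-3.6 -0.4 -2.1] [-0.01  0.98  0.2 ]
-0.4 [619.7 135.3 276.4] [-2.7  0.2 -2.5] [-0.13  0.79  0.37]
-0.45 [619.7 135.3 276.4] [-1.3 -1.  -3.5] [-0.12  0.6   0.65]
-0.44999999999999996
t 77.6 tcp [619.7 135.3 276.4] F [-1.3 -1.  -3.5] gw 0.281 q [-0.71  0.42  0.61  1.61 -0.25  1.19 -0.5 ]
```

```bash
python3 - <<'E'
from h import *
xy=(619.5,135.4)
turn(xy,276.5,-0.45,-0.08,step=0.13)
robot.servo_line([619.5,135.4,300],feed=60); robot.servo_line([619.5,135.4,360],feed=200)
phi=1.476; xr=(609.9,-60.1)
robot.movep([xr[0],xr[1],340],rv(down(phi)))
c=np.array([-170.9,.5,-77.8])
im=viewer.read_camera("top"); cv2.imwrite("pics/q1.png",cv2.resize(im[110:240,150:330,::-1],None,fx=4.4,fy=4.4,interpolation=cv2.INTER_CUBIC))
im,ci=wshot("q2"); st()
E
```

```text
-0.33 [620.5 135.2 277. ] [ 1.4 -1.4 -1. ] [-0.1  -0.12  0.17]
-0.2 [619.9 135.2 276.8] [-0.1  0.1 -2.2] [-0.09  0.1   0.03]
-0.08 [619.6 135.3 276.6] [-0.1 -0.  -2. ] [-0.05  0.11  0.02]
t 81.2 tcp [609.9 -59.4 339.7] F [ 0.3  0.  -1.5] gw 0.281 q [-0.23  0.31  0.36  1.56 -0.11  1.29  1.62]
```

View pics/q1.png

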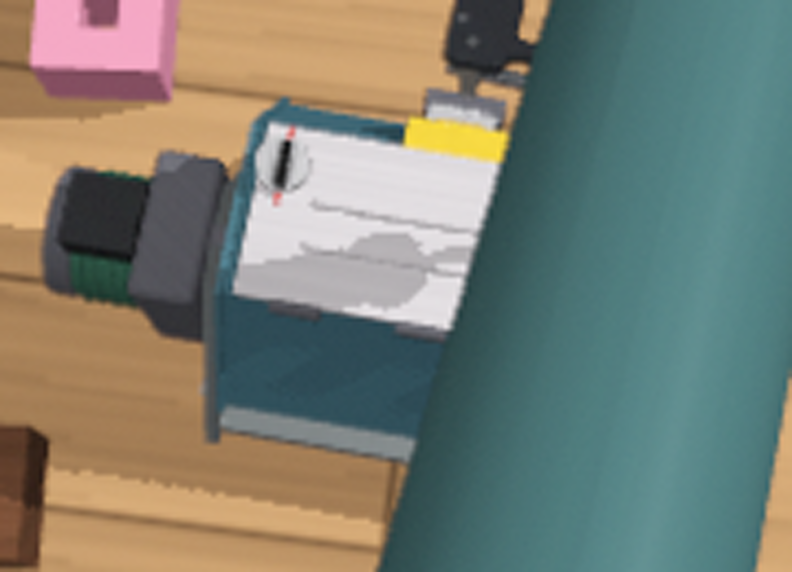

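View pics/q2.png

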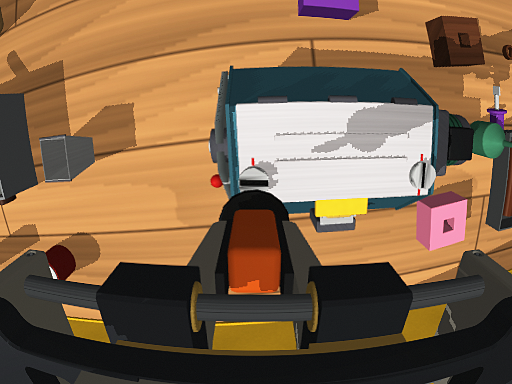

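Left slot is now in line with its red marks (top crop (283,165)). Next is the right screw.

```bash
python3 - <<'E'
from h import *
phi=1.476; xy=(609.9,-60.1)
robot.servo_line([xy[0],xy[1],287],feed=80,rotation=rv(down(phi)))
ok=insert(xy,phi); print(ok)
if ok: print(turn(xy,276.5,phi,-0.60,tmax=0.5)); st()
E
```

```text
285.0 [610.  -60.1 285.3] [-0.1 -0.3 -1.7]
284.0 [609.9 -60.1 284. ] [-1.1 -0.2 -1.1]
283.0 [609.8 -60.1 282.9] [ 0.1 -0.2 -1. ]
282.0 [609.9 -60.1 281.9] [ 0.2 -0.4 -1. ]
281.0 [609.8 -60.1 280.9] [ 0.  -0.9 -0.8]
280.0 [609.9 -60.1 279.9] [-0.6 -0.  -1.5]
279.0 [609.8 -60.1 278.9] [-0.2 -0.1 -0.7]
278.0 [609.9 -60.1 277.9] [ 0.3 -0.2 -0.8]
277.0 [609.9 -60.1 276.9] [ 0.4  0.9 -1.9]
True
1.38 [609.9 -60.  276.5] [-0.4  0.2 -1.3] [ 0.04 -0.    0.03]
1.28 [610.1 -60.2 276.6] [ 0.4 -1.  -1.3] [-0.09 -0.23 -0.  ]
1.18 [610.1 -60.3 276.6] [ 1.1  0.1 -1.3] [-0.31 -0.43  0.04]
1.08 [610.1 -60.3 276.6] [ 0.8 -0.8 -1.6] [-0.42 -0.41  0.02]
0.98 [610.  -60.3 276.6] [ 1.4 -2.7 -0.7] [-0.55 -0.52  0.11]
0.88 [610.  -60.4 276.6] [ 2.  -0.7 -1.6] [-0.62 -0.45  0.09]
0.78 [609.9 -60.3 276.6] [ 1.4 -1.9 -0.6] [-0.82 -0.38  0.05]
0.69 [609.8 -60.3 276.5] [ 1.4 -2.2 -0.6] [-0.9  -0.27  0.08]
0.59 [609.8 -60.3 276.5] [ 1.4 -1.9  0.1] [-0.98 -0.24 -0.02]
0.49 [609.8 -60.3 276.5] [-0.2 -2.8 -0.4] [-1.08 -0.02  0.06]
0.39 [609.8 -60.2 276.5] [-1.4 -3.7  0.8] [-1.14  0.1   0.04]
0.29 [609.7 -60.2 276.5] [-0.5 -3.1  0. ] [-1.16  0.26  0.01]
0.19 [609.7 -60.2 276.5] [-1.6 -4.3  1.1] [-1.27  0.4   0.07]
0.09 [609.7 -60.2 276.4] [-2.1 -3.9  0.7] [-1.25  0.55  0.07]
-0.01 [609.7 -60.1 276.4] [-3.2 -3.6  0.6] [-1.26  0.74  0.09]
-0.11 [609.7 -60.1 276.4] [-2.7 -4.8  0.4] [-1.27  0.84  0.07]
-0.2 [609.7 -60.1 276.4] [-3.  -3.9  1.2] [-1.2   0.97  0.06]
-0.3 [609.6 -60.  276.4] [-3.9 -4.   1.1] [-1.26  1.12  0.12]
-0.4 [609.5 -60.1 276.4] [-3.9 -3.7  1.7] [-1.3   1.2   0.36]
-0.5 [610.1 -60.1 276.5] [-3.3 -4.9  0.3] [-1.41  0.72  0.62]
-0.5011428571428573
t 90.2 tcp [610.1 -60.1 276.5] F [-3.3 -4.9  0.3] gw 0.283 q [-0.51  0.41  0.74  1.67 -0.29  1.18 -0.19]
```

```bash
python3 - <<'E'
from h import *
xy=(609.9,-60.1)
turn(xy,276.5,-0.50,-0.08,step=0.14)
robot.servo_line([xy[0],xy[1],300],feed=60); robot.servo_line([xy[0],xy[1],380],feed=200)
robot.movep([419.8,339,300],rv(down(-0.223)))
im=viewer.read_camera("top"); cv2.imwrite("pics/r1.png",cv2.resize(im[110:240,150:330,::-1],None,fx=4.4,fy=4.4,interpolation=cv2.INTER_CUBIC))
im,ci=wshot("r2"); st()
E
```

```text
-0.36 [610.5 -60.2 276.5] [ 0.6 -3.9 -1.7] [-1.34 -0.11  0.26]
-0.22 [610.2 -59.9 276.5] [ 0.8 -3.3 -2.1] [-0.97 -0.19  0.06]
-0.08 [610.  -59.1 276.4] [-0.3 -0.5 -2.4] [-0.2   0.04 -0.01]
t 94.0 tcp [420.8 338.  300.2] F [ 0.1 -0.5 -1.7] gw 0.278 q [-1.2   0.2   0.54  1.8  -0.11  1.17 -0.85]
```

View pics/r1.png

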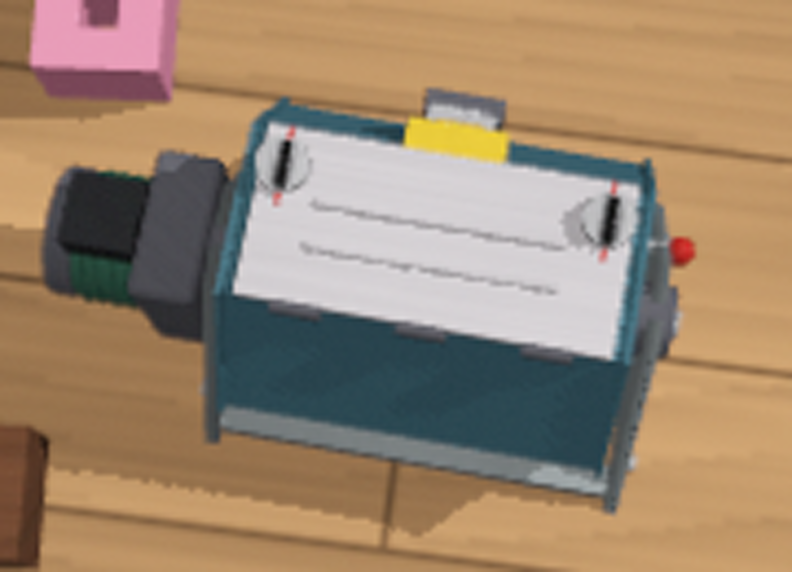

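View pics/r2.png

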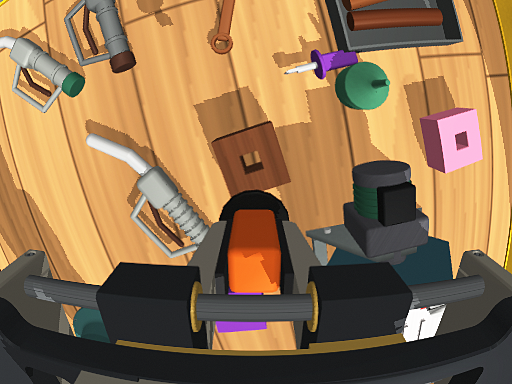

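```bash
python3 - <<'E'
from h import *
R=rv(down(-0.223)); xy=(419.3,338.8)
robot.servo_line([*xy,160],feed=150,rotation=R)
ok=True
for z in [140,130,124,118,110,100,90,82,79,77.5,76.5,75.8]:
    robot.servo_line([*xy,z],feed=50,rotation=R); o=robot.observe(); f=o["contact_force"]
    print(z,o["tcp_pos"].round(1),f.round(1))
    if f[2]>6 or np.hypot(f[0],f[1])>8: ok=False; break
E
```

```text
140 [419.3 338.7 139.8] [ 0.1  0.7 -1.6]
130 [419.1 338.6 129.6] [-0.6 -0.4 -0.2]
124 [419.1 338.6 123.6] [ 0.5  0.5 -1.9]
118 [419.1 338.6 117.6] [ 0.  -0.3 -1.6]
110 [419.  338.6 109.6] [-0.2 -0.1 -1. ]
100 [419.1 338.6  99.5] [ 0.7  0.  -1.3]
90 [419.1 338.5  89.6] [ 0.6  0.1 -1.5]
82 [419.1 338.6  81.6] [ 0.4  0.5 -1.9]
79 [419.2 338.7  78.9] [ 0.1  0.1 -1.3]
77.5 [419.3 338.8  77.5] [ 0.4  0.1 -1.8]
76.5 [419.2 338.8  76.5] [ 0.1 -0.5 -1.9]
75.8 [419.4 338.9  76. ] [1.3 0.1 1.4]
```

```bash
python3 - <<'E'
from h import *
grip(1.0); robot.hold(0.2); st()
robot.servo_line([419.3,338.8,240],feed=150)
robot.movep([380,200,400],rv(down(-0.8)))
im,ci=wshot("s1"); print(pp("driver_grip","wrist",ci),pp("holder_hole0","wrist",ci))
for cam in ["scene","top"]:
    im=viewer.read_camera(cam); cv2.imwrite(f"pics/s_{cam}.png",im[:,:,::-1]); ci=viewer.camera_info(cam)
    for n in ["driver_grip","holder_hole0","cup_mid","nozzle","oilcan","lid_tab"]: print(cam,n,pp(n,cam,ci))
st()
E
```

```text
t 100.1 tcp [419.3 338.8  75.8] F [-0.1 -0.4  0.6] gw 0.999 q [-1.09  0.5   0.44  2.   -0.32  0.71 -0.68]
[(0.57, array([416.3, 342.6,  90.9]))] [(0.9, array([333.5,  89.7,  54.6])), (0.59, array([419.4, 340.6,  57.9]))]
scene driver_grip [(0.78, array([422. , 339.4,  96.1])), (0.61, array([582. , 460.2,  12.2]))]
scene holder_hole0 [(0.79, array([765.9, 304.2,  60.5])), (0.78, array([416.6, 340. ,  60.5])), (0.56, array([333.3,  87.1,  53.9]))]
scene cup_mid [(0.7, array([ 565.4, -391.9,   46.4]))]
scene nozzle [(0.76, array([270.7, 305.5,   0.8]))]
scene oilcan [(0.61, array([584.2,  37.4,   3. ]))]
scene lid_tab [(0.69, array([647.4,  39.5, 200.8]))]
top driver_grip []
top holder_hole0 [(0.93, array([333.2,  87.5,  61.3])), (0.67, array([763.7, 305.2,  58.8])), (0.64, array([414.3, 339.2,  57.5]))]
top cup_mid [(0.75, array([ 563.3, -390.3,   46.2]))]
top nozzle [(0.87, array([267.8, 299.9,  -0.7]))]
top oilcan [(0.56, array([603.9, 412.9,   2. ]))]
top lid_tab [(0.9, array([641.5,  38.6, 206.2]))]
t 103.0 tcp [380. 200. 400.] F [ 1.2  0.3 -0.4] gw 1.001 q [-1.32 -0.14  0.68  1.88  0.09  1.38 -1.45]
```

View pics/s_scene.png

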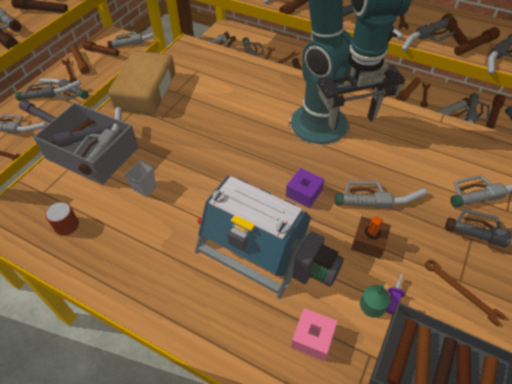

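View pics/s_top.png

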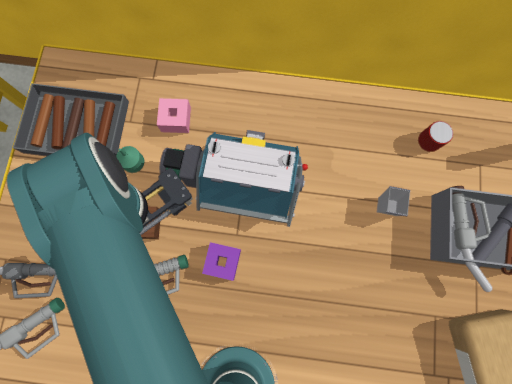

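```bash
python3 - <<'E'
from h import *
robot.hold(0.3); robot.job_done(); st()
E
```

```text
the job is handed in; nothing more can be done
the job is handed in; nothing more can be done
```

The tumbler is loaded, shut and locked, and I handed the job in a little after 103 s of the 210 s allowed. No verdict is reported.

**What I did**
- **Rusty parts:** only the coupling was present. I dropped it through the hatch and the wrist camera showed it on the drum floor.
- **Beads:** I poured in five beads. The top view showed all five in the drum, and the cup was empty and back upright on the bench.
- **Hatch:** I swung it shut and pressed the tab with about 36 N. The force dropped as it clicked past the catch, and the tab then stopped at 204 mm.
- **Screws:** I turned both to the stop with the orange driver, left first. Torque rose to about 0.6 N m at each stop, and both slots line up with the red marks in the top view.
- **Driver:** it is back in the dark wooden holder, about 94 mm high and less than 6 mm from the hole in the scene view.

**Last checks**
- The detectors put the cup, nozzle and oil can within a few millimetres of where they started.
- Disagreements:
  - The scene-camera detector once reported the oil can at the drum's position. The top camera and the picture show it unmoved.
  - The final top view had the driver hidden by the arm, so its pose rests on the scene and wrist views.
  - The purple look-alike driver ended up lying beside the oil can, away from where it was in the first picture. It had probably already moved before my first arm motion, and I never touched it.

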